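# Test amplifier modules both ways round in the clamp-down fixture

## Robot

A 6-joint arm with a two-finger parallel gripper is mounted at the origin on the work surface. World frame = base frame: x ahead of the robot, y to its left, z up, the work surface at z = 0. Lengths are in mm, angles in rad, forces in N, time in s.
With the tool pointing down it reaches from about 350 to 775 mm from the base axis. Payload 7.3 kg.
Tool frame: the origin (TCP) lies midway between the tips of the shut fingers; the grasp point (between the pads) lies 19 mm behind it; z points along the fingers, y is the line along which they close (so a half turn about z gives the same grasp; the last joint's range is limited). The gripper opens to 92 mm and grips with 3 to 60 N. Pads are 19 mm wide; open, the fingers measure 130 mm over their backs; the gripper's body (75 mm by 190 mm) begins 47 mm behind the grasp point.
Start: joints at [-1.428, 0.342, 1.524, -0, 1.275, -0.146], TCP at [149.543, -503.271, 226.741] pointing down, gripper open.
Joint ranges: [-2.53, 2.53], [-0.77, 2.02], [0.04, 2.7], [-1, 4.14], [0.28, 2.66], [-3.11, 3.11]. Speed limits (rad/s): [2.57, 2.57, 3.14, 3.14, 3.14, 3.14].

## Interface

Orientations are given as [roll, pitch, yaw] about the fixed x, y, z axes, in that order (R = Rz(yaw) Ry(pitch) Rx(roll)).
In Python, from plant import bot gives the robot as it stands.
- The arm moves only by the tool jog_arm, never from a script. Its arguments are lists of equal length, an entry for each row: "dp": the shift along the tool's x, y, z in m, a list of three; "twist": the turn about the tool's z in degrees. A call has 1 to 10 rows; each row shifts and turns the commanded pose from where the row before left it, along the tool's axes as they then stand; what a row does not reach is not made up. A row lasts 1/8 s, in which the tool goes at most 62.5 mm and 10.7 degrees, less where a joint would pass 70% of its speed; a pose out of reach is approached as far as the arm can. A call is refused whole if a number of a shift passes 0.0625 or a number of a turn 10.7, either way. A call with a gripper value outside its range is refused whole. "jaw" is the finger opening in m, from 0 to 0.0918, set as the call begins (left out, the last holds). The fingers move at their own pace and stop on an object; the grip force is fixed at half the most. Time passes only in rows, so rows that do not move let the fingers close. It gives the time, the measured TCP pose, the force, the opening and the grip force at its end, in the units of the state.
- bot.get_obs(): the state, without advancing time (a new reading comes with each control period).
- bot.capture(name): name is "scene" or "top" or "wrist"; returns the picture (400x640x3 uint8, blue, green, red); there is no depth.
- bot.camera_params(name): a dict with "fx", "fy", "cx", "cy" (pixels), "R" (3x3) and "t" (3): a world point X has camera coordinates R X + t. Camera axes: x right, y down, z forward; pixel columns grow to the right and rows downward; lengths in mm; the calibration is good to about 2 mm. The wrist camera is an equidistant fisheye: a pixel r from the principal point sees the ray r / f radians off the axis. A picture is of the moment at which its call begins: read the wrist's pose just before it. camera_params takes no time and is no camera call; for the wrist camera it gives the pose at the moment of the call.
- bot.close_job(): hands the job in; it is judged then, once.
Trained networks look in the newest picture that a camera, given by its name, has taken for a name from the list of things; names that differ only in an ending like _2 or _b are one class to them, and where a whole thing is asked for, a point or a joint stands for the part that bears it (a point fixed in the world has none). Each returns a list of dicts, best first, with "confidence" (0 to 1); they miss things now and then, are a little off and sometimes report something else, mostly with a low value. They report only what shows in the picture. A call takes as long as a camera call. They do not tell look-alikes from the thing itself.
- bot.find_in(camera, label): "bbox" ([centre column, centre row, width, height] in pixels, round what is visible of it).
- bot.masks_of(camera, label): "pixels" (400x640 bool, what is visible of it) and "bbox" ([centre column, centre row, width, height] in pixels, round what is visible of it).
The state is a dict: "time": time; "joint_positions": joint angles; "dq": joint speeds; "tau": joint torques, N m; "tool_pos": TCP position; "tcp_rot": TCP orientation; "contact_force": force on the tool from outside, world axes, zero at the start; "moment": the same for the moment, N m; "grip_width": finger opening in mm; "finger_force": force on a finger pad.
Only numpy, scipy, OpenCV 4.12 (cv2) and the standard library are available. Lean on these libraries where they do the work, as an engineer would, in place of code of your own. Each camera call takes 0.05 s, during which the arm holds its last target. There are 200 camera calls.

## Task

Run every amplifier module on the bench through the clamp-down test fixture: slide its safety catch clear, lift the lid right open, set each module fully down in a bay of its own with the white nose towards the brass contacts, and only when all of them sit flat and are let go close the lid and slide the catch home over it for a second. Then slide the catch clear and lift the lid right open again, turn every module end for end so that its jacks face the contacts, let go, see that all sit fully down with the lid still open, then close the lid and slide the catch home again, and leave it so. Leave the other things on the bench where they are.

Things in the scene. Friction and masses are not known exactly. Their poses are not given: they have to be found in the camera images.
- fixture: test fixture, fixed: grey base plate 220 (x) by 300 mm (y), its black top (floor of three bays side by side along y) 30 mm above the bench. Origin: centre of its underside; x from the handle side to the hinge and contact side, z up. A black, brass-topped contact head, 26 mm high, stands behind each bay's +x end. The catch's housing, 87 mm high, stands at y -189 to -267
- bay0 (a point): centre of bay 0 (the -y one, beside the catch), on its floor, 30 mm above the bench; in the fixture's frame at x -5, y -95 mm. The bay is 106 mm long (x) by 52 mm wide (y) between round-topped rails 9 mm high: a seated module has 3 mm of play each way, its underside on the floor, its top 70 mm above the bench
- bay1 (a point): centre of bay 1 (the middle one), on its floor, 30 mm above the bench; in the fixture's frame at x -5, y 0 mm. The bay is 106 mm long (x) by 52 mm wide (y) between round-topped rails 9 mm high: a seated module has 3 mm of play each way, its underside on the floor, its top 70 mm above the bench
- bay2 (a point): centre of bay 2 (the +y one), on its floor, 30 mm above the bench; in the fixture's frame at x -5, y 95 mm. The bay is 106 mm long (x) by 52 mm wide (y) between round-topped rails 9 mm high: a seated module has 3 mm of play each way, its underside on the floor, its top 70 mm above the bench
- lid (a joint): lid angle, rad: 0 closed (level), 1.75 at its stop, right open beyond 1.4. Clear panel, aluminium frame, 270 mm wide, 10 thick; hinge axis along fixture y at fixture x +85, z 81 mm; opens up, then stands behind the bays. Stiff hinge: stays where left, 3 to 7 N at the handle. Closed, its pads clear seated modules by 2 mm; a module not fully down stops it, the catch when home holds it shut
- lid_handle (a point): middle of the lid's handle, a round dark bar 12 mm thick, 110 mm long along fixture y, held 43 mm in front of the lid's front edge by an arm at each end, in the lid's plane: 215 mm from the hinge axis, 81 mm above the bench when closed. Can be pinched from above at every lid angle and turns in the fingers
- catch (a joint): slide of the safety catch, m: 0 home (its tongue 20 mm over the lid's -y edge), 0.035 fully clear, clear of the lid beyond 0.022. Slides along fixture -y to release, about 3 N, stays where left. The tongue's underside is 4 mm above the closed lid: it goes home only when the lid is closed
- catch_knob (a point): top centre of the catch's upright black knob: 22 mm (x) by 18 mm (y), standing 38 mm above the flat steel bolt; top 136 mm above the bench; when home at fixture x -55, y -210 mm
- module0: amplifier module (up to three alike, some may be absent): grey finned block 100 mm long over all, 46 wide (grip here), 40 tall, 0.25 to 0.42 kg. Body 84 mm long; a white nose 30 mm wide, 10 long at its +x end, two round brass jacks at its -x end. Origin: centre of the underside, midway along the 100 mm; x along its length towards the nose, z up. Starts upright on the bench
- module1: amplifier module (up to three alike, some may be absent): grey finned block 100 mm long over all, 46 wide (grip here), 40 tall, 0.25 to 0.42 kg. Body 84 mm long; a white nose 30 mm wide, 10 long at its +x end, two round brass jacks at its -x end. Origin: centre of the underside, midway along the 100 mm; x along its length towards the nose, z up. Starts upright on the bench
- module2: amplifier module (up to three alike, some may be absent): grey finned block 100 mm long over all, 46 wide (grip here), 40 tall, 0.25 to 0.42 kg. Body 84 mm long; a white nose 30 mm wide, 10 long at its +x end, two round brass jacks at its -x end. Origin: centre of the underside, midway along the 100 mm; x along its length towards the nose, z up. Starts upright on the bench
- module0_nose (a point): end face of the white nose of module0, 50 mm along +x from the origin, 17 mm up
- module1_nose (a point): end face of the white nose of module1, 50 mm along +x from the origin, 17 mm up
- module2_nose (a point): end face of the white nose of module2, 50 mm along +x from the origin, 17 mm up
- cassette: flat black cassette shell with a paper label, 100 x 64 x 13 mm, lying among the modules; to be left alone (its origin is the centre of its underside)
- screwdriver: screwdriver with a yellow handle, on the bench; to be left alone (its origin is the centre of its underside)
- brush: hand brush with a wooden handle, beyond the modules; to be left alone (its origin is the centre of its underside)
- screw_jar: small glass jar with steel cap, 60 mm across, 65 mm tall; to be left alone (its origin is the centre of its underside)
- mug: blue mug, 90 mm tall; to be left alone (its origin is the centre of its underside)
- phone: black phone lying flat, 150 x 72 mm; to be left alone (its origin is the centre of its underside)
- tape_roll: roll of yellow tape lying flat, 90 mm across; to be left alone (its origin is the centre of its underside)
There are look-alikes about, which are no part of the job. What is shaped like the module1 but blue is not meant.

How it is judged:
By the outcome, as a careful person would: the job done as asked, in the order asked, and still so for the second after the job is handed in, with the robot touching nothing.
Of module0, module1, module2 only 2 to 3 are there at a start; the rules pass over those that are not, and their reading is None.
At some moment in a run one of module0, module1, module2 may be knocked a few centimetres aside while the robot is not near it.
Once in a run the grip may slacken for a moment while it holds something.
It also fails if it takes over 210 s, if anything falls off the work surface, if the arm or the gripper's body presses on something with over 40 N, if the wrist force passes 120 N, or if a joint passes its speed limit or range.

## Working session

There is one attempt and no reset: what is moved stays moved. The work goes in short steps, Python scripts to look and compute and a tool call to move; the robot and the scene stay as the last step left them, time stands still between calls to the robot, and variables do not carry over. Pictures are saved under pics/ and viewed, at most 14 in all, crops included, and the job is handed in when it is done.

Besides the shell and the picture viewer there is one more tool, called by a JSON object that holds its "fn" and its "kwargs", one argument or row to a line. jog_arm: Moves the arm, as the interface text tells. Its arguments: {"type":"object","properties":{"dp":{"type":"array"},"twist":{"type":"array"},"jaw":{"type":"number"}},"required":["dp","twist"]}

```bash
mkdir -p pics; ls; python3 - <<'E'
from plant import bot
import cv2,numpy as np
o=bot.get_obs();print(o)
for n in("scene","top"):
    im=bot.capture(n);cv2.imwrite(f"pics/{n}0.png",im);print(n,bot.camera_params(n))
    for l in("module0","fixture","lid_handle","catch_knob"):
        for d in bot.find_in(n,l):print(n,l,[round(float(v)) for v in d["bbox"]],round(d["confidence"],2))
E
```

```text
pics
{'time': 0.0, 'joint_positions': array([-1.42798317e+00,  3.42695567e-01,  1.52504455e+00, -2.26677930e-05,
        1.27538155e+00, -1.46002201e-01]), 'dq': array([-0.00132275,  0.00102008,  0.00116306, -0.00064947, -0.00225323,
        0.00022399]), 'tau': array([ 4.99551716e-04, -4.31238484e+01, -2.44220638e+01,  7.17783510e-02,
        5.58919518e-02, -1.54940858e-04]), 'tool_pos': array([ 149.48251926, -502.83512987,  226.04944349]), 'tcp_rot': array([-3.14007674e+00, -2.01003233e-04,  2.88821819e-01]), 'contact_force': array([-0.25117024, -0.55702981,  0.47980895]), 'moment': array([ 0.00534755, -0.02285839,  0.00792065]), 'finger_force': 0.0, 'grip_width': 91.55857041442243}
scene {'fx': 476.73704323411687, 'fy': 476.73704323411687, 'cx': 325.11259994318357, 'cy': 206.43207786822828, 'R': array([[ 0.07345649,  0.99729616,  0.00212557],
       [ 0.64804516, -0.04611193, -0.76020468],
       [-0.75805119,  0.05721943, -0.64968017]]), 't': array([ -60.18182229, -237.91953016, 1978.30783067])}
scene module0 [456, 201, 29, 22] 0.93
scene module0 [392, 184, 23, 23] 0.91
scene module0 [388, 239, 31, 22] 0.73
scene module0 [436, 240, 17, 25] 0.66
scene module0 [422, 209, 18, 24] 0.63
scene fixture [281, 244, 137, 75] 0.6
scene lid_handle [296, 232, 90, 48] 0.67
scene catch_knob [240, 216, 39, 17] 0.53
top {'fx': 425.0141659881766, 'fy': 425.0141659881766, 'cx': 324.22444799345345, 'cy': 194.53480045831807, 'R': array([[ 0.02306604, -0.99936472,  0.0271681 ],
       [-0.99012848, -0.02659402, -0.13761666],
       [ 0.13825174, -0.02372564, -0.9901129 ]]), 't': array([  -4.47055768,  517.14703253, 1264.50006218])}
top module0 [208, 221, 26, 35] 0.92
top module0 [255, 178, 30, 20] 0.81
top module0 [164, 239, 42, 28] 0.66
top module0 [209, 175, 21, 32] 0.63
top fixture [370, 173, 141, 82] 0.85
top lid_handle [354, 176, 96, 75] 0.94
top lid_handle [371, 175, 143, 84] 0.56
top catch_knob [413, 190, 38, 14] 0.57
```

```bash
python3 - <<'E'
import cv2
t=cv2.imread("pics/top0.png");s=cv2.imread("pics/scene0.png")
cv2.imwrite("pics/top0c.png",cv2.resize(t[100:300,130:450],None,fx=2.5,fy=2.5,interpolation=cv2.INTER_CUBIC)[:, :800])
cv2.imwrite("pics/scene0c.png",cv2.resize(s[140:300,200:500],None,fx=2.66,fy=2.66,interpolation=cv2.INTER_CUBIC)[:, :800])
E
```

```text
(no output)
```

View pics/top0c.png

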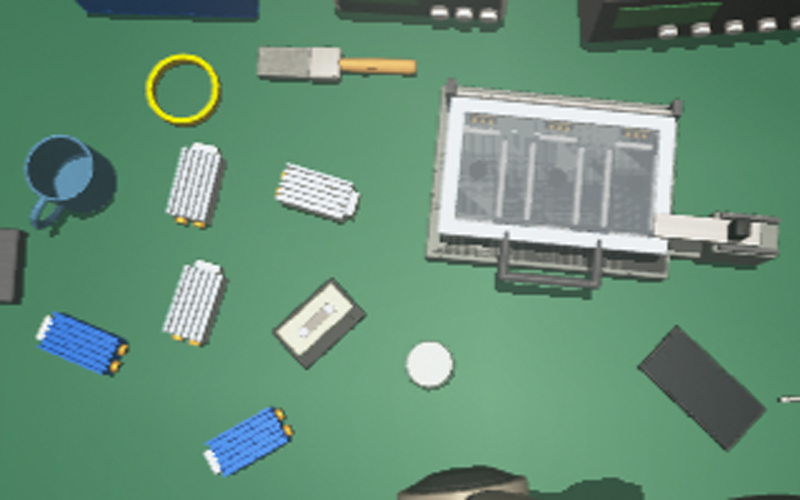

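View pics/scene0c.png

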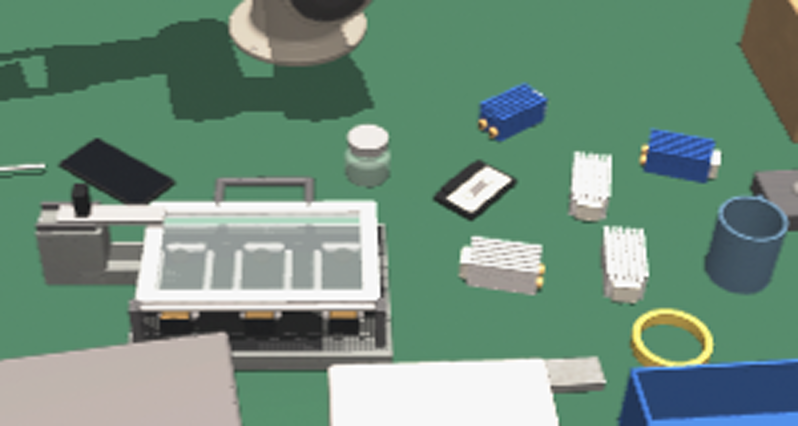

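Top view: grey modules with white noses at about (208,173), (257,177) and (208,221). Blue look-alikes are at (163,237) and (230,276). The fixture is at about (353,172), its knob at (426,190) and its handle at (350,213). I choose the three grey ones; the scene crop confirms all three are grey-finned with a white nose and brass jacks.

```bash
cat > h.py <<'E'
from plant import bot
import numpy as np, cv2, json
from scipy.optimize import minimize, least_squares
def proj(P,X,wrist=False):
    X=np.atleast_2d(X); c=X@np.array(P["R"]).T+np.array(P["t"])
    if wrist:
        rho=np.hypot(c[:,0],c[:,1])+1e-9; th=np.arctan2(rho,c[:,2])
        u=c[:,:2]/rho[:,None]*th[:,None]
    else: u=c[:,:2]/c[:,2:]
    return u*[P["fx"],P["fy"]]+[P["cx"],P["cy"]]
def frame(p,X):  # p=x,y,yaw[,z]
    X=np.atleast_2d(X);c,s=np.cos(p[2]),np.sin(p[2]);z=p[3] if len(p)>3 else 0
    return np.c_[p[0]+c*X[:,0]-s*X[:,1],p[1]+s*X[:,0]+c*X[:,1],X[:,2]+z]
B=[]
for x0,w,za,zb in((42,23,0,40),(50,15,10,24),(-50,16,10,24)):
    for x in((-42,42) if x0==42 else (x0,)):
        for y in(-w,w):
            for z in(za,zb):B.append((x,y,z))
B=np.array(B,float)
def back(P,px,z,wrist=False):
    f=lambda v:proj(P,[[v[0],v[1],z]],wrist)[0]-px
    return least_squares(f,[500,0.]).x
def sil(P,p,wrist):
    h=cv2.convexHull(proj(P,frame(p,B),wrist).astype(np.float32))
    m=np.zeros((400,640),np.uint8);cv2.fillConvexPoly(m,np.round(h*64).astype(np.int32),255,cv2.LINE_AA,6);return m/255.
def fit(views,p0):  # views: (P,mask,wrist)
    def cost(p):
        e=0
        for P,M,w in views:
            S=sil(P,p,w);e+=1-np.minimum(S,M).sum()/np.maximum(S,M).sum()
        return e/len(views)
    p0=np.array(p0,float);best=None
    for dy in(0,.25,-.25):
        q=p0.copy();q[2]+=dy
        sx=np.vstack([q]+[q+d for d in np.diag([12,12,.3,12][:len(q)])])
        r=minimize(cost,q,method="Nelder-Mead",options=dict(initial_simplex=sx,xatol=.05,fatol=1e-4,maxiter=300))
        if best is None or r.fun<best.fun:best=r
    return best.x,best.fun
def goto(x,y,z,yaw,at=None):
    """print the jog from the measured (or given) pose: tool-axis shift (m) first, then twist (deg)"""
    o=bot.get_obs()
    p,yw=(np.array(o["tool_pos"]),o["tcp_rot"][2]) if at is None else (np.array(at[:3]),at[3])
    d=np.array([x,y,z])-p; c,s=np.cos(yw),np.sin(yw)
    t=np.array([c*d[0]+s*d[1],s*d[0]-c*d[1],-d[2]])/1000
    tw=-np.degrees((yaw-yw+np.pi)%(2*np.pi)-np.pi)
    print("tool d",t.round(4).tolist(),"twist",round(tw,1),"or",round(tw-360*np.sign(tw),1),"q6",round(o["joint_positions"][5],2))
E
python3 - <<'E'
from h import *
T,S=bot.camera_params("top"),bot.camera_params("scene")
# fixture fit from clicked points
F=[(-55,-210,136),(-130,0,81+6),(-110,150,30),(-130,55,81),(-130,-55,81)]
tp=np.array([(740,224),(549,283),(428,257),(502,279),(597,288)])/2.5+[130,100]
sp=np.array([(80,187),(266,182),(390,353)])/2.66+[200,140]
Fs=[(-55,-210,136),(-130,0,81+6),(110,150,0)]
def r(p):return np.r_[(proj(T,frame(p,F))-tp).ravel(),(proj(S,frame(p,Fs))-sp).ravel()]
s=least_squares(r,[600,-100,0,0],loss="soft_l1");print("fixture",s.x.round(3),r(s.x).round(1))
img={}
ms={}
for n in("top","scene"):
    bot.capture(n);ms[n]=[d for d in bot.masks_of(n,"module0")]
im={n:cv2.imread(f"pics/{n}0.png") for n in ms}
for n,P in(("top",T),("scene",S)):
    for d in ms[n]:
        m=d["pixels"];b=im[n][m].mean(0);print(n,np.round(d["bbox"]),round(d["confidence"],2),m.sum(),b.round(),back(P,np.array(d["bbox"][:2]),20).round())
for t in ms["top"]:
    if np.ptp(im["top"][t["pixels"]].mean(0))>40:continue
    x=back(T,np.array(t["bbox"][:2]),20)
    v=[(T,t["pixels"],0)]
    for d in ms["scene"]:
        if np.linalg.norm(back(S,np.array(d["bbox"][:2]),20)-x)<35:v.append((S,d["pixels"],0))
    w,h=t["bbox"][2:]
    print(len(v),[np.round(a,2) for a in fit(v,[*x,0 if h>w else -1.57,0])])
o=bot.get_obs();print(o["time"])
E
```

```text
fixture [ 5.88016e+02 -7.10970e+01 -4.10000e-02 -1.01900e+00] [ 0.   0.3 -0.1 -0.4 -1.7  2.  -0.1  0.1 -0.8 -1.  -1.5  0.  -2.8 -3.
  0.1  4.7]
top [229. 276.  33.  28.] 0.95 523 [206. 140.  90.] [264. 288.]
top [207. 221.  25.  32.] 0.93 567 [189. 191. 185.] [429. 363.]
top [259. 178.  30.  21.] 0.7 491 [207. 208. 203.] [565. 211.]
top [164. 239.  36.  26.] 0.7 528 [188. 120.  72.] [370. 490.]
top [210. 175.  19.  30.] 0.68 546 [184. 186. 182.] [570. 363.]
scene [394. 183.  29.  23.] 0.95 394 [139.  90.  62.] [277. 296.]
scene [456. 199.  33.  19.] 0.81 461 [147.  96.  69.] [383. 501.]
scene [390. 240.  29.  23.] 0.8 556 [182. 189. 192.] [576. 229.]
scene [434. 240.  20.  26.] 0.65 406 [210. 215. 217.] [587. 371.]
scene [423. 207.  19.  24.] 0.54 334 [216. 221. 222.] [421. 373.]
scene [279. 242. 133.  72.] 0.38 6765 [150. 154. 152.] [ 560. -128.]
2 [array([ 4.2984e+02,  3.6393e+02, -3.1000e-01, -6.3500e+00]), np.float64(0.16)]
2 [array([569.14, 221.77,  -1.87,  -3.35]), np.float64(0.14)]
2 [array([ 5.7687e+02,  3.7198e+02, -2.0000e-01, -7.9700e+00]), np.float64(0.17)]
0.7
```

```bash
python3 - <<'E'
from h import *
goto(524,-270,226,-0.041)
print(bot.camera_params("wrist"))
E
```

```text
tool d [0.4254, -0.117, 0.0008] twist 18.9 or -341.1 q6 -0.15
{'fx': 309.70691628693146, 'fy': 309.70691628693146, 'cx': 318.11780001131757, 'cy': 198.72787599826253, 'R': array([[ 2.85647178e-01, -9.58334853e-01,  1.99201006e-05],
       [-9.25436189e-01, -2.75835800e-01,  2.59773884e-01],
       [-2.48944872e-01, -7.42221114e-02, -9.65669472e-01]]), 't': array([-524.88163092,  -32.99523533,  389.10103198])}
```

{"fn": "jog_arm", "kwargs": {
  "dp": [
    [0.0473,-0.013,0],
    [0.0473,-0.013,0],
    [0.0473,-0.013,0],
    [0.0473,-0.013,0],
    [0.0473,-0.013,0],
    [0.0473,-0.013,0],
    [0.0473,-0.013,0],
    [0.0473,-0.013,0],
    [0.0473,-0.013,0],
    [0,0,0]
  ],
  "twist": [0,0,0,0,0,0,0,0,9.4,9.5],
  "jaw": 0.05
}}

```text
time: 1.95
tool_pos: [526.7, -267.5, 226.3]
tcp_rot: [-3.141, -0.0, -0.042]
contact_force: [-0.4, 0.2, -0.5]
grip_width: 49.9
finger_force: 0.0
```

{"fn": "jog_arm", "kwargs": {
  "dp": [
    [0,0,0],
    [0,0,0]
  ],
  "twist": [0,0]
}}

```text
time: 2.2
tool_pos: [523.9, -270.2, 226.8]
tcp_rot: [3.141, 0.0, -0.039]
contact_force: [0.3, 0.9, -0.3]
grip_width: 49.8
finger_force: 0.0
```

```bash
python3 - <<'E'
from h import *
o=bot.get_obs();print(o["tool_pos"],o["tcp_rot"],o["time"])
P=bot.camera_params("wrist");im=bot.capture("wrist")
import pickle;pickle.dump((P,im),open("w1.pkl","wb"))
f=(588,-71.1,-.041,0)
print("pred knob,handle mid/ends",proj(P,frame(f,[(-55,-210,136),(-130,0,81),(-130,55,81),(-130,-55,81),(-110,-150,30),(-110,150,30),(110,-150,30)]),1).round(1))
cv2.imwrite("pics/w1.png",im)
E
```

```text
[ 523.91866047 -270.20989858  226.7508188 ] [ 3.14148551e+00  1.08125882e-04 -3.85974872e-02] 2.2
pred knob,handle mid/ends [[328.4 201. ]
 [149.6 248.3]
 [114.8 245.6]
 [189.8 250.8]
 [275.7 221.1]
 [ 84.7 216.2]
 [273.4  36.1]]
```

View pics/w1.png

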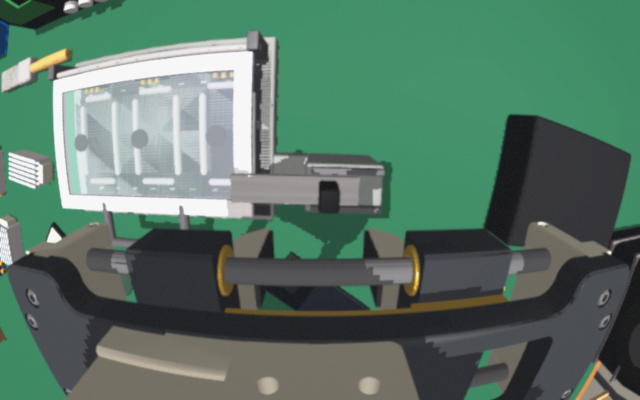

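Wrist view: the knob is at about (328,195), the lid is on the left, and the fixture's right-rear corner at (273,38) agrees with the prediction. I refine the knob by fitting its dark silhouette.

```bash
python3 - <<'E'
from h import *;import h,pickle
P,im=pickle.load(open("w1.pkl","rb"))
g=im.max(2)
m=np.zeros((400,640),bool);m[172:218,305:352]=g[172:218,305:352]<55
n,l,s,c=cv2.connectedComponentsWithStats(m.astype(np.uint8));k=1+s[1:,4].argmax();m=l==k;print(s[k],c[k])
h.B=np.array([(x,y,z) for x in(-11,11) for y in(-9,9) for z in(98,136)],float)
p0=[524.4,-278.8,-.041]
S=sil(P,p0,1);print("iou0",np.minimum(S,m).sum()/np.maximum(S,m).sum())
def cost(v):
    S=sil(P,[*v,-.041],1);return 1-np.minimum(S,m).sum()/np.maximum(S,m).sum()
r=minimize(cost,p0[:2],method="Nelder-Mead",options=dict(initial_simplex=[[524,-279],[530,-279],[524,-272]]));print(r.x,r.fun)
print("C",-np.array(P["R"]).T@P["t"])
goto(r.x[0],r.x[1],115,-.041);
E
```

```text
[318 182  22  31 580] [328.67068966 197.32241379]
iou0 0.7078316136072133
[ 525.63540081 -279.12664897] 0.2840758348906339
C [ 593.50472149 -272.76517143  384.30726646]
tool d [0.0021, 0.0087, 0.1118] twist 0.1 or -359.9 q6 1.0
```

{"fn": "jog_arm", "kwargs": {
  "dp": [
    [0.001,0.0087,0.03],
    [0,0,0.04],
    [0,0,0.03],
    [0,0,0.018],
    [0,0,0],
    [0,0,0]
  ],
  "twist": [0,0,0,0,0,0]
}}

```text
time: 3.0
tool_pos: [525.2, -279.3, 109.8]
tcp_rot: [3.141, -0.001, -0.041]
contact_force: [-0.1, -0.4, -0.2]
grip_width: 49.9
finger_force: 0.0
```

{"fn": "jog_arm", "kwargs": {
  "dp": [
    [0,0,0],
    [0,0,0],
    [0,0,0],
    [0,0,0]
  ],
  "twist": [0,0,0,0],
  "jaw": 0.0
}}

```text
time: 3.5
tool_pos: [525.1, -278.7, 108.9]
tcp_rot: [3.141, -0.001, -0.041]
contact_force: [-1.3, -0.3, 0.6]
grip_width: 17.8
finger_force: 30.0
```

```bash
python3 - <<'E'
from h import *
o=bot.get_obs();print(o["tool_pos"],o["contact_force"],o["grip_width"],o["finger_force"],o["tcp_rot"])
E
```

```text
[ 525.0990535  -278.74714441  108.93273468] [-1.3113596  -0.31094977  0.63714023] 17.828437502020353 29.957736432552338 [ 3.14122338e+00 -5.42439150e-04 -4.14144161e-02]
```

{"fn": "jog_arm", "kwargs": {
  "dp": [
    [0,0.008,0],
    [0,0.009,0],
    [0,0.009,0],
    [0,0.0085,0],
    [0,0,0],
    [0,0,0]
  ],
  "twist": [0,0,0,0,0,0]
}}

```text
time: 4.25
tool_pos: [522.9, -312.6, 108.8]
tcp_rot: [-3.14, 0.001, -0.041]
contact_force: [-3.1, 7.0, 7.1]
grip_width: 17.9
finger_force: 29.9
```

{"fn": "jog_arm", "kwargs": {
  "dp": [
    [0,0,0],
    [0,0,0],
    [0,0,0],
    [0,0,-0.05],
    [0,0,-0.06]
  ],
  "twist": [0,0,0,0,0],
  "jaw": 0.045
}}

```text
time: 4.88
tool_pos: [523.0, -313.0, 218.7]
tcp_rot: [-3.14, 0.003, -0.041]
contact_force: [0.8, 0.1, 0.1]
grip_width: 44.5
finger_force: 0.0
```

```bash
python3 - <<'E'
from h import *
o=bot.get_obs();print(o["tool_pos"],o["joint_positions"])
goto(458,-66,180,1.53)
E
```

```text
[ 522.97594308 -312.98458169  218.6517574 ] [-6.64837374e-01  5.06409428e-01  1.28610020e+00 -2.70774501e-04
  1.35200463e+00  9.47177245e-01]
tool d [-0.0751, -0.2441, 0.0387] twist -90.0 or 270.0 q6 0.95
```

{"fn": "jog_arm", "kwargs": {
  "dp": [
    [-0.015,-0.0488,0],
    [-0.015,-0.0488,0],
    [-0.015,-0.0488,0],
    [-0.015,-0.0488,0],
    [-0.015,-0.0488,0.0],
    [0,0,0]
  ],
  "twist": [0,0,0,0,0,-10],
  "jaw": 0.03
}}

```text
time: 5.62
tool_pos: [457.8, -63.5, 219.1]
tcp_rot: [-3.141, -0.0, 0.14]
contact_force: [-0.5, -0.3, -0.7]
grip_width: 30.0
finger_force: 0.0
```

{"fn": "jog_arm", "kwargs": {
  "dp": [
    [0,0,0],
    [0,0,0],
    [0,0,0],
    [0,0,0],
    [0,0,0],
    [0,0,0],
    [0,0,0],
    [0,0,0],
    [0,0,0]
  ],
  "twist": [-10,-10,-10,-10,-10,-10,-10,-10,0]
}}

```text
time: 6.75
tool_pos: [458.7, -66.4, 218.7]
tcp_rot: [3.141, 0.0, 1.528]
contact_force: [-0.3, 0.0, -0.5]
grip_width: 30.0
finger_force: 0.0
```

```bash
python3 - <<'E'
from h import *;import pickle
o=bot.get_obs();print(o["tool_pos"],o["tcp_rot"],o["time"])
P=bot.camera_params("wrist");im=bot.capture("wrist");pickle.dump((P,im),open("w2.pkl","wb"))
f=(588,-71.1,-.041,0)
q=proj(P,frame(f,[(-130,0,87),(-130,55,87),(-130,-55,87),(-87,0,86),(-130,0,81),(-110,150,30),(110,150,30)]),1);print(q.round(1))
cv2.imwrite("pics/w2.png",im)
E
```

```text
[458.74363381 -66.36028617 218.74324029] [3.14119782e+00 3.23420905e-04 1.52820585e+00] 6.75
[[317.4 190.1]
 [317.4 132.6]
 [317.5 243. ]
 [361.8 189.9]
 [317.4 188.7]
 [335.5  46.5]
 [508.3  65.1]]
```

View pics/w2.png

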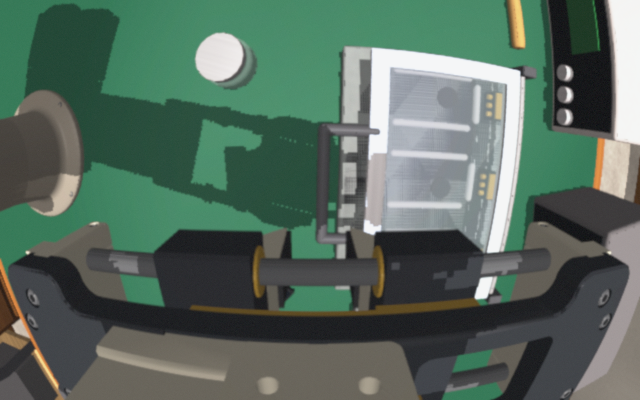

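Wrist view: the handle bar runs along column 322 from (325,129) to (325,238), about 5 px to the right of the prediction. The fixture's front-left corner is at (343,47). I refit the fixture with all views.

```bash
python3 - <<'E'
from h import *;import pickle
T,S=bot.camera_params("top"),bot.camera_params("scene")
P1=pickle.load(open("w1.pkl","rb"))[0];P2=pickle.load(open("w2.pkl","rb"))[0]
tp=np.array([(740,224),(549,283),(428,257),(502,279),(597,288)])/2.5+[130,100]
F=[(-55,-210,136),(-130,0,85),(-110,150,30),(-130,55,81),(-130,-55,81)]
V=[(T,F,tp,0),(P1,[(110,-150,30),(-110,-150,30)],[(273,38),(273,217)],1),
(P2,[(-130,55,87),(-130,-55,87),(-110,150,30)],[(322.5,129),(322.5,238),(343,47)],1)]
def r(p):
    a=[(proj(P,frame(p,X),w)-u).ravel() for P,X,u,w in V]
    return np.r_[np.concatenate(a),(frame(p,[(-55,-210,0)])[0,:2]-[525.5,-279])/1]
s=least_squares(r,[590,-70,-.04],loss="soft_l1");print(s.x,r(s.x).round(1))
f=s.x
for z in(0,):print("handle",frame(f,[(-130,0,81)]),"open",frame(f,[(91,0,296)]),"bays",frame(f,[(-5,-95,30),(-5,0,30),(-5,95,30)]).round(1))
x,y,_=frame(f,[(-130,0,81)])[0];goto(x,y,66,np.pi/2+f[2])
E
```

```text
[ 5.92358343e+02 -7.07103995e+01 -5.61487361e-02] [-0.4 -0.2 -0.9 -1.9 -2.3 -0.2 -0.8 -1.7 -1.6 -2.2  1.4 -3.6  0.9  2.5
  0.5  0.9 -1.5  2.7 -1.5 -2.2  0.2  1.7]
handle [[462.56321339 -63.41489859  81.        ]] open [[683.2149337 -75.8172501 296.       ]] bays [[ 582.  -165.3   30. ]
 [ 587.4  -70.4   30. ]
 [ 592.7   24.4   30. ]]
tool d [0.0031, 0.0037, 0.1527] twist 0.7 or -359.3 q6 -0.26
```

{"fn": "jog_arm", "kwargs": {
  "dp": [
    [0.003,0.0037,0.04],
    [0,0,0.05],
    [0,0,0.04],
    [0,0,0.024],
    [0,0,0],
    [0,0,0]
  ],
  "twist": [0.7,0,0,0,0,0]
}}

```text
time: 7.55
tool_pos: [463.2, -63.6, 65.6]
tcp_rot: [3.14, 0.0, 1.516]
contact_force: [0.1, -0.8, -0.2]
grip_width: 29.9
finger_force: 0.0
```

{"fn": "jog_arm", "kwargs": {
  "dp": [
    [0,0,0],
    [0,0,0],
    [0,0,0],
    [0,0,0]
  ],
  "twist": [0,0,0,0],
  "jaw": 0.0
}}

```text
time: 8.05
tool_pos: [463.1, -63.5, 65.4]
tcp_rot: [3.14, 0.0, 1.517]
contact_force: [0.6, 1.1, 5.4]
grip_width: 11.1
finger_force: 30.0
```

```bash
python3 - <<'E'
from h import *
o=bot.get_obs();print(o["tool_pos"],o["contact_force"],o["grip_width"],o["tcp_rot"])
# arc in tool axes: yaw ~ pi/2+f -> tool y = +fixture x , tool z = -z
R=215;last=0
for t in np.linspace(0,1.6,17)[1:]:
    print(round(t,2),[0,round(R*(np.cos(last)-np.cos(t))/1000,4),round(-R*(np.sin(t)-np.sin(last))/1000,4)]);last=t
E
```

```text
[463.10408643 -63.54361654  65.40089272] [0.59444515 1.05001991 5.41813622] 11.073478148650004 [3.13971692e+00 4.38002256e-04 1.51725385e+00]
0.1 [0, np.float64(0.0011), np.float64(-0.0215)]
0.2 [0, np.float64(0.0032), np.float64(-0.0212)]
0.3 [0, np.float64(0.0053), np.float64(-0.0208)]
0.4 [0, np.float64(0.0074), np.float64(-0.0202)]
0.5 [0, np.float64(0.0093), np.float64(-0.0194)]
0.6 [0, np.float64(0.0112), np.float64(-0.0183)]
0.7 [0, np.float64(0.013), np.float64(-0.0171)]
0.8 [0, np.float64(0.0146), np.float64(-0.0157)]
0.9 [0, np.float64(0.0161), np.float64(-0.0142)]
1.0 [0, np.float64(0.0175), np.float64(-0.0125)]
1.1 [0, np.float64(0.0186), np.float64(-0.0107)]
1.2 [0, np.float64(0.0196), np.float64(-0.0088)]
1.3 [0, np.float64(0.0204), np.float64(-0.0068)]
1.4 [0, np.float64(0.021), np.float64(-0.0047)]
1.5 [0, np.float64(0.0213), np.float64(-0.0026)]
1.6 [0, np.float64(0.0215), np.float64(-0.0004)]
```

{"fn": "jog_arm", "kwargs": {
  "dp": [
    [0,0.001,-0.0215],
    [0,0.003,-0.021],
    [0,0.0055,-0.021],
    [0,0.0075,-0.02],
    [0,0.0095,-0.0195],
    [0,0.011,-0.0185],
    [0,0.013,-0.017],
    [0,0.0145,-0.0155]
  ],
  "twist": [0,0,0,0,0,0,0,0]
}}

```text
time: 9.05
tool_pos: [522.3, -67.3, 217.9]
tcp_rot: [-3.128, 0.001, 1.517]
contact_force: [-16.4, -3.9, 5.7]
grip_width: 11.0
finger_force: 30.0
```

{"fn": "jog_arm", "kwargs": {
  "dp": [
    [0,0.016,-0.014],
    [0,0.0175,-0.0125],
    [0,0.0185,-0.0105],
    [0,0.0195,-0.009],
    [0,0.0205,-0.007],
    [0,0.021,-0.0045],
    [0,0.0215,-0.0025],
    [0,0.0215,-0.0005],
    [0,0,0],
    [0,0,0]
  ],
  "twist": [0,0,0,0,0,0,0,0,0,0]
}}

```text
time: 10.3
tool_pos: [684.4, -77.9, 280.9]
tcp_rot: [3.136, 0.004, 1.515]
contact_force: [2.8, -6.4, 6.4]
grip_width: 11.1
finger_force: 30.0
```

```bash
python3 - <<'E'
from h import *
o=bot.get_obs();print(o["tool_pos"],o["contact_force"],o["grip_width"],o["tcp_rot"])
im=bot.capture("scene");cv2.imwrite("pics/s2.png",cv2.resize(im[100:300,180:500],None,fx=2,fy=2))
E
```

```text
[684.40825293 -77.86600032 280.90991349] [ 2.80231939 -6.44308446  6.41673011] 11.09809335214255 [3.13626503 0.00443934 1.51529673]
```

View pics/s2.png

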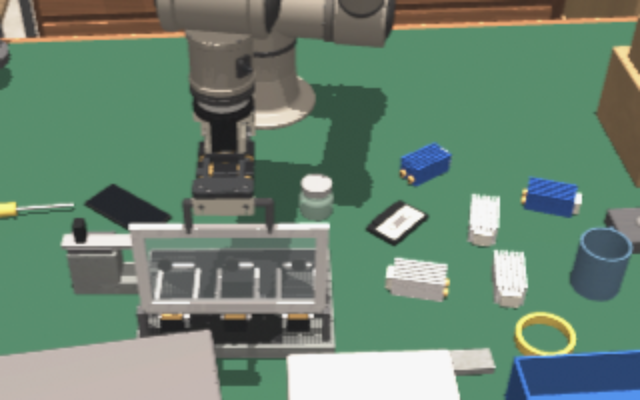

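Lid stands upright and all three grey modules are undisturbed. I release and move to a hover over the modules.

```bash
python3 - <<'E'
from h import *
goto(410,300,270,-.2,at=(684.4,-77.9,341,1.515))
E
```

```text
tool d [0.362, -0.295, 0.071] twist 98.3 or -261.7 q6 -0.17
```

{"fn": "jog_arm", "kwargs": {
  "dp": [
    [0,0,0],
    [0,0,0],
    [0,0,-0.03],
    [0,0,-0.03]
  ],
  "twist": [0,0,0,0],
  "jaw": 0.03
}}

```text
time: 10.85
tool_pos: [682.7, -74.6, 339.0]
tcp_rot: [-3.139, -0.001, 1.518]
contact_force: [-0.4, -0.3, 0.3]
grip_width: 29.8
finger_force: 0.0
```

{"fn": "jog_arm", "kwargs": {
  "dp": [
    [0,-0.04,0],
    [0,-0.05,0],
    [0.045,-0.045,0],
    [0.045,-0.045,0.01],
    [0.045,-0.04,0.01],
    [0.045,-0.04,0.01],
    [0.045,-0.035,0.01],
    [0.045,0,0.01],
    [0.045,0,0.01],
    [0.045,0,0.01]
  ],
  "twist": [0,0,0,0,0,0,0,0,0,0]
}}

```text
time: 12.1
tool_pos: [409.0, 299.4, 268.9]
tcp_rot: [-3.141, 0.0, 1.518]
contact_force: [1.1, -0.2, 0.7]
grip_width: 30.1
finger_force: 0.0
```

{"fn": "jog_arm", "kwargs": {
  "dp": [
    [0,0,0],
    [0,0,0],
    [0,0,0],
    [0,0,0],
    [0,0,0],
    [0,0,0],
    [0,0,0],
    [0,0,0],
    [0,0,0],
    [0,0,0]
  ],
  "twist": [10,10,10,10,10,10,10,10,10,8],
  "jaw": 0.07
}}

```text
time: 13.35
tool_pos: [409.1, 297.9, 269.0]
tcp_rot: [3.141, 0.001, -0.197]
contact_force: [0.8, 0.3, -0.3]
grip_width: 70.0
finger_force: 0.0
```

{"fn": "jog_arm", "kwargs": {
  "dp": [
    [0,0,0],
    [0,0,0]
  ],
  "twist": [0,0]
}}

```text
time: 13.6
tool_pos: [409.4, 297.8, 269.3]
tcp_rot: [3.141, 0.001, -0.19]
contact_force: [-0.1, 0.1, 0.1]
grip_width: 69.9
finger_force: 0.0
```

```bash
cat > mods.py <<'E'
from h import *;import pickle
def nose(im,P,p):
    # brightness (min channel) of the two end faces' tops: white nose vs brass
    v=[]
    for x in(46,-46):
        q=proj(P,frame(p,[(x,0,22)]),1)[0].round().astype(int);v.append(im[q[1]-1:q[1]+2,q[0]-1:q[0]+2].reshape(-1,3).mean(0).round())
    return v
def look(p0s,tag,zfix=None):
    o=bot.get_obs();print("tcp",o["tool_pos"].round(1),o["tcp_rot"].round(3),o["time"])
    P=bot.camera_params("wrist");im=bot.capture("wrist");pickle.dump((P,im),open(tag+".pkl","wb"));cv2.imwrite(f"pics/{tag}.png",im)
    ms=bot.masks_of("wrist","module0");out=[]
    for d in ms:
        m=d["pixels"];col=im[m].mean(0)
        print(np.round(d["bbox"]),round(d["confidence"],2),m.sum(),col.round(),back(P,np.array(d["bbox"][:2]),20,1).round())
        if np.ptp(col)>40:continue
        c=back(P,np.array(d["bbox"][:2]),20,1)
        for i,p in enumerate(p0s):
            if np.hypot(*(c-np.array(p[:2])))<70:
                q,e=fit([(P,m,1)],[*c,p[2]]);print(" ->",i,q.round(3),round(e,3),*nose(im,P,q));out.append((i,q))
    return out
E
python3 - <<'E'
from mods import *
look([(569,222,-1.87),(577,372,-.2),(430,364,-.31)],"w3")
E
```

```text
tcp [409.4 297.8 269.3] [ 3.141e+00  1.000e-03 -1.900e-01] 13.6
[191. 217.  69.  45.] 0.92 2041 [186. 112.  57.] [378. 494.]
[269. 163.  44.  74.] 0.88 2566 [222. 222. 225.] [432. 360.]
 -> 2 [ 4.3023e+02  3.6152e+02 -2.8000e-01] 0.115 [247. 247. 247.] [164. 171. 170.]
[346. 269.  55.  63.] 0.83 973 [163. 109.  66.] [257. 284.]
[240.  61.  42.  77.] 0.6 2824 [222. 224. 224.] [574. 371.]
 -> 1 [ 5.77363e+02  3.70576e+02 -1.74000e-01] 0.065 [247. 247. 247.] [133. 148. 154.]
[352.  41.  80.  45.] 0.57 2863 [223. 224. 224.] [571. 222.]
 -> 0 [569.611 220.617  -1.823] 0.08 [247. 247. 247.] [150. 161. 140.]
```

View pics/w3.png

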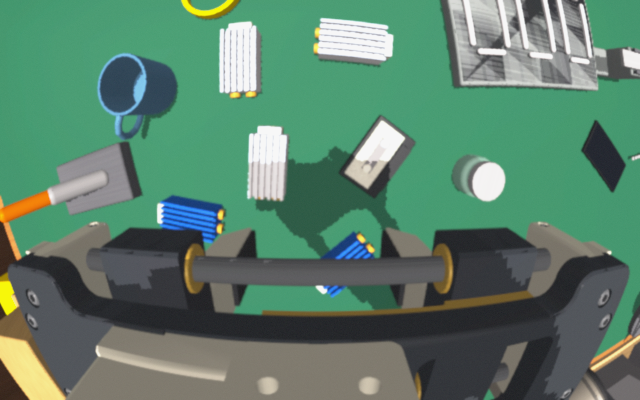

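All three grey modules are clear at (269,163), (240,61) and (352,41). The cassette is at (378,155) and the blue look-alikes at (191,217) and (346,265). I pick C first.

```bash
python3 - <<'E'
from h import *
goto(430.2,361.5,14,-.28)
E
```

```text
tool d [0.0082, -0.0664, 0.2554] twist 5.1 or -354.9 q6 2.24
```

{"fn": "jog_arm", "kwargs": {
  "dp": [
    [0.004,-0.0332,0],
    [0.0042,-0.0332,0.02],
    [0,0,0.055],
    [0,0,0.06],
    [0,0,0.06],
    [0,0,0.04],
    [0,0,0.02],
    [0,0,0],
    [0,0,0]
  ],
  "twist": [2.5,2.6,0,0,0,0,0,0,0]
}}

```text
time: 14.82
tool_pos: [432.5, 361.3, 15.4]
tcp_rot: [-3.14, -0.001, -0.281]
contact_force: [-0.7, 0.1, 0.2]
grip_width: 70.0
finger_force: 0.0
```

{"fn": "jog_arm", "kwargs": {
  "dp": [
    [0,0,0],
    [0,0,0],
    [0,0,0],
    [0,0,0]
  ],
  "twist": [0,0,0,0],
  "jaw": 0.0
}}

```text
time: 15.32
tool_pos: [432.1, 361.0, 15.0]
tcp_rot: [-3.141, -0.001, -0.282]
contact_force: [-1.0, -0.1, 6.0]
grip_width: 46.2
finger_force: 29.9
```

{"fn": "jog_arm", "kwargs": {
  "dp": [
    [0,0,-0.03],
    [0,0,-0.05],
    [0,0,-0.06],
    [0,0,-0.04],
    [0,0,0],
    [0,0,0]
  ],
  "twist": [0,0,0,0,0,0]
}}

```text
time: 16.08
tool_pos: [430.8, 360.2, 192.3]
tcp_rot: [3.139, 0.003, -0.282]
contact_force: [-0.5, 0.4, -4.7]
grip_width: 45.8
finger_force: 29.9
```

```bash
python3 - <<'E'
from mods import *
o=bot.get_obs();print(o["tool_pos"],o["contact_force"],o["grip_width"],o["finger_force"],o["tcp_rot"])
goto(582,-165.3,194,-.056)
E
```

```text
[430.81036051 360.20805351 192.25341717] [-0.48069089  0.37353174 -4.70102888] 45.78008516116985 29.899276793003082 [ 3.13857666e+00  2.58048129e-03 -2.82006113e-01]
tool d [0.2915, 0.4627, -0.0017] twist -12.9 or 347.1 q6 2.41
```

```bash
python3 - <<'E'
from h import *
goto(500,-75,250,-.056)
E
```

```text
tool d [0.1876, 0.3988, -0.0577] twist -12.9 or 347.1 q6 2.41
```

{"fn": "jog_arm", "kwargs": {
  "dp": [
    [0.02,0.042,-0.014],
    [0.021,0.0445,-0.014],
    [0.021,0.0445,-0.015],
    [0.021,0.0445,-0.015],
    [0.021,0.0445,0],
    [0.021,0.0445,0],
    [0.021,0.0445,0],
    [0.021,0.0445,0],
    [0.021,0.0445,0],
    [0,0,0]
  ],
  "twist": [0,0,0,0,0,0,0,0,-6.5,-6.4]
}}

```text
time: 17.32
tool_pos: [501.0, -76.8, 249.3]
tcp_rot: [-3.141, 0.005, -0.058]
contact_force: [-1.0, 1.2, -3.8]
grip_width: 45.9
finger_force: 29.9
```

{"fn": "jog_arm", "kwargs": {
  "dp": [
    [0,0,0],
    [0,0,0]
  ],
  "twist": [0,0]
}}

```text
time: 17.58
tool_pos: [501.2, -73.1, 251.2]
tcp_rot: [-3.141, 0.003, -0.058]
contact_force: [-0.1, 0.3, -4.0]
grip_width: 45.7
finger_force: 29.9
```

```bash
python3 - <<'E'
from mods import *
o=bot.get_obs();print(o["tool_pos"],o["grip_width"],o["tcp_rot"],o["time"])
P=bot.camera_params("wrist");im=bot.capture("wrist");pickle.dump((P,im),open("w4.pkl","wb"))
print("C",-np.array(P["R"]).T@P["t"])
f=(592.4,-70.7,-.056)
pts=[(-5+a*53,y+b*26,39) for y in(-95,0,95) for a,b in((1,1),(1,-1),(-1,1),(-1,-1))]+[(-110,-150,30),(-110,150,30)]
q=proj(P,frame(f,pts),1);print(q.round(1).tolist())
x0,y0=int(q[:,0].min())-30,int(q[:,1].min())-30
x1,y1=int(q[:,0].max())+40,int(q[:,1].max())+20;y0=max(y0,0)
c=im[y0:y1,x0:x1];k=800/c.shape[1];k=min(k,600/c.shape[0]);c=cv2.resize(c,None,fx=k,fy=k,interpolation=cv2.INTER_CUBIC)
for u in q[:12]:cv2.circle(c,tuple(((u-[x0,y0])*k).astype(int)),3,(0,0,255),1)
print(x0,y0,k);cv2.imwrite("pics/w4c.png",c)
E
```

```text
[501.18567488 -73.05399497 251.15751046] 45.72353141807035 [-3.14091820e+00  2.64348242e-03 -5.82545898e-02] 17.575
C [571.09863476 -77.13277839 408.53977883]
[[370.2, 60.6], [412.1, 63.4], [369.4, 147.9], [410.6, 148.9], [289.8, 59.8], [334.0, 59.5], [290.4, 147.7], [333.8, 147.5], [212.8, 64.8], [253.9, 61.4], [214.7, 149.5], [255.2, 148.3], [427.2, 188.4], [199.2, 188.8]]
169 29 2.684563758389262
```

View pics/w4c.png

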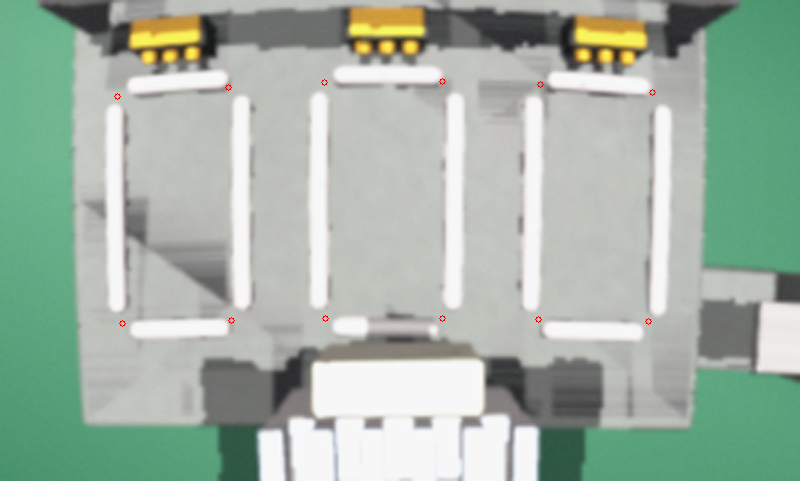

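Wrist crop: all bay rails show, with bay centres at crop (178,205), (386,200) and (596,207). The held module has its nose forward at (399,387). I calibrate the bay positions against the held module in this same picture.

```bash
python3 - <<'E'
from mods import *
P,im=pickle.load(open("w4.pkl","rb"));u=lambda a:np.array(a)/2.68456+[169,29]
# fixture from rail centre lines (tops z 39): rails centre 30mm off in y; end rails centre 57 off in x
obs=[];F=[]
for y,l,r in((95,(116,205),(241,205)),(0,(319,200),(454,200)),(-95,(532,203),(660,208))):
    F+=[(-5,y+30,38),(-5,y-30,38)];obs+=[l,r]
E=[((52,95,38),(178,83)),((-62,95,38),(180,329)),((52,0,38),(388,75)),((-62,0,38),(386,327)),((52,-95,38),(600,83)),((-62,-95,38),(593,331))]
def r(p):
    a=proj(P,frame(p,F),1)-u(obs);b=proj(P,frame(p,[e[0] for e in E]),1)-u([e[1] for e in E])
    return np.r_[a[:,0],b[:,1]]
s=least_squares(r,[592,-72,-.06]);print("fixture",s.x.round(4),r(s.x).round(1))
print("bays",frame(s.x,[(-5,-95,30),(-5,0,30),(-5,95,30)]).round(1).tolist(), "knob",frame(s.x,[(-55,-210,136)]).round(1).tolist(),"handle",frame(s.x,[(-130,0,81)]).round(1).tolist())
m=(501.2,-73.05,-.0583,236)
for nm,X in dict(bodyfrontL=(42,23,40),bodyfrontR=(42,-23,40),noseTopL=(50,15,24),noseTopR=(50,-15,24),nose30L=(50,15,30),nose30bk=(42,15,30)).items():
    print(nm,((proj(P,frame(m,[X]),1)[0]-[169,29])*2.68456).round(1))
E
```

```text
fixture [ 5.918694e+02 -7.184310e+01 -6.300000e-02] [-1.  -0.3 -0.3  0.2  0.5  0.8 -0.3  0.2 -0.2  0.3 -0.2  0.1]
bays [[580.9, -166.3, 30.0], [586.9, -71.5, 30.0], [592.9, 23.3, 30.0]] knob [[523.8, -278.0, 136.0]] handle [[462.1, -63.7, 81.0]]
bodyfrontL [261.  408.4]
bodyfrontR [540.8 408.7]
noseTopL [317.8 346.6]
noseTopR [484.1 346.8]
nose30L [314.4 351.2]
nose30bk [315.3 396.4]
```

```bash
python3 - <<'E'
from h import *
goto(582.8,-166.6,45,-.063)
E
```

```text
tool d [0.0867, 0.0888, 0.2066] twist 0.3 or -359.7 q6 1.33
```

{"fn": "jog_arm", "kwargs": {
  "dp": [
    [0.022,0.022,0],
    [0.022,0.022,0],
    [0.0217,0.022,0],
    [0.021,0.0228,0],
    [0,0,0.04],
    [0,0,0.05],
    [0,0,0.04],
    [0,0,0.02],
    [0,0,0],
    [0,0,0]
  ],
  "twist": [0.3,0,0,0,0,0,0,0,0,0]
}}

```text
time: 18.88
tool_pos: [583.7, -167.4, 103.6]
tcp_rot: [3.141, -0.002, -0.062]
contact_force: [-0.6, 0.2, -2.5]
grip_width: 46.2
finger_force: 29.9
```

```bash
python3 - <<'E'
from h import *
goto(582.8,-166.6,45,-.063);print(bot.get_obs()["grip_width"])
E
```

```text
tool d [-0.0009, -0.0008, 0.0586] twist 0.1 or -359.9 q6 1.23
46.178002981668136
```

{"fn": "jog_arm", "kwargs": {
  "dp": [
    [-0.0004,-0.0004,0.02],
    [0,0,0.02],
    [0,0,0.01],
    [0,0,0.005],
    [0,0,0.003],
    [0,0,0],
    [0,0,0]
  ],
  "twist": [0,0,0,0,0,0,0]
}}

```text
time: 19.75
tool_pos: [582.9, -167.3, 45.1]
tcp_rot: [3.141, -0.001, -0.062]
contact_force: [0.3, 0.1, -1.3]
grip_width: 45.7
finger_force: 29.9
```

```bash
python3 - <<'E'
from h import *
o=bot.get_obs();print(o["tool_pos"],o["contact_force"],o["moment"],o["grip_width"])
E
```

```text
[ 582.87365283 -167.30111413   45.07884033] [ 0.27934973  0.06012776 -1.32814581] [0.12319725 0.00704738 0.01674803] 45.716658258528774
```

{"fn": "jog_arm", "kwargs": {
  "dp": [
    [0,0,0.001],
    [0,0,0]
  ],
  "twist": [0,0]
}}

```text
time: 20.0
tool_pos: [582.9, -167.3, 45.0]
tcp_rot: [3.141, -0.001, -0.062]
contact_force: [-2.7, 0.5, 6.1]
grip_width: 45.6
finger_force: 29.9
```

{"fn": "jog_arm", "kwargs": {
  "dp": [
    [0,0,0],
    [0,0,0],
    [0,0,0],
    [0,0,-0.03],
    [0,0,-0.05],
    [0,0,-0.05],
    [0,0,-0.05]
  ],
  "twist": [0,0,0,0,0,0,0],
  "jaw": 0.06
}}

```text
time: 20.88
tool_pos: [582.4, -167.1, 225.1]
tcp_rot: [3.142, -0.0, -0.062]
contact_force: [1.2, -0.0, -0.7]
grip_width: 60.0
finger_force: 0.0
```

```bash
python3 - <<'E'
from h import *
goto(480,340,225,-.12)
E
```

```text
tool d [-0.1336, -0.4998, 0.0001] twist 3.3 or -356.7 q6 1.23
```

{"fn": "jog_arm", "kwargs": {
  "dp": [
    [-0.0134,-0.05,0],
    [-0.0134,-0.05,0],
    [-0.0134,-0.05,0],
    [-0.0134,-0.05,0],
    [-0.0134,-0.05,0],
    [-0.0134,-0.05,0],
    [-0.0134,-0.05,0],
    [-0.0134,-0.05,0],
    [-0.0134,-0.05,0],
    [-0.0134,-0.05,0]
  ],
  "twist": [0,0,0,0,0,0,0,0,0,3.3],
  "jaw": 0.07
}}

```text
time: 22.12
tool_pos: [479.3, 341.8, 223.5]
tcp_rot: [3.141, -0.0, -0.121]
contact_force: [-0.1, 0.7, 0.3]
grip_width: 69.5
finger_force: 0.0
```

{"fn": "jog_arm", "kwargs": {
  "dp": [
    [0,0,0],
    [0,0,0]
  ],
  "twist": [0,0]
}}

```text
time: 22.38
tool_pos: [479.7, 339.9, 223.2]
tcp_rot: [3.141, 0.0, -0.119]
contact_force: [-1.1, -0.1, 1.0]
grip_width: 70.0
finger_force: 0.0
```

```bash
python3 - <<'E'
from mods import *
for i,q in look([(569.6,220.6,-1.82),(577.4,370.6,-.174)],"w5"):
    if i==1:goto(q[0],q[1],14,q[2])
E
```

```text
tcp [479.7 339.9 223.2] [ 3.141  0.    -0.119] 22.375
[407.  90.  87.  57.] 0.89 3481 [229. 233. 232.] [571. 224.]
 -> 0 [569.777 220.578  -1.824] 0.051 [247. 247. 247.] [123. 129. 123.]
[372. 301.  51.  24.] 0.85 640 [111.  64.  39.] [296. 285.]
[281.  98.  45.  90.] 0.74 3487 [241. 242. 242.] [577. 371.]
 -> 1 [ 5.77064e+02  3.69647e+02 -1.84000e-01] 0.081 [247. 247. 247.] [184. 200. 160.]
[567.  79. 142. 154.] 0.74 18966 [157. 162. 161.] [590. -41.]
[623.  90.  32.  64.] 0.71 1644 [174. 176. 178.] [ 583. -202.]
[208. 243.  12.   7.] 0.45 72 [114.  81.  55.] [409. 495.]
tool d [0.0925, -0.042, 0.2094] twist 3.6 or -356.4 q6 2.18
```

{"fn": "jog_arm", "kwargs": {
  "dp": [
    [0.031,-0.014,0],
    [0.031,-0.014,0.01],
    [0.0305,-0.014,0.04],
    [0,0,0.05],
    [0,0,0.05],
    [0,0,0.04],
    [0,0,0.0185],
    [0,0,0],
    [0,0,0]
  ],
  "twist": [3.6,0,0,0,0,0,0,0,0]
}}

```text
time: 23.6
tool_pos: [579.2, 367.1, 17.2]
tcp_rot: [-3.14, -0.003, -0.183]
contact_force: [0.3, -0.9, 0.1]
grip_width: 70.1
finger_force: 0.0
```

{"fn": "jog_arm", "kwargs": {
  "dp": [
    [0,0,0],
    [0,0,0],
    [0,0,0],
    [0,0,0]
  ],
  "twist": [0,0,0,0],
  "jaw": 0.0
}}

```text
time: 24.1
tool_pos: [578.2, 367.4, 15.9]
tcp_rot: [-3.14, -0.001, -0.182]
contact_force: [0.2, 2.1, 4.7]
grip_width: 45.8
finger_force: 30.0
```

{"fn": "jog_arm", "kwargs": {
  "dp": [
    [0,0,-0.03],
    [0,0,-0.05],
    [0,0,-0.06],
    [0,0,-0.05],
    [0,0,0],
    [0,0,0]
  ],
  "twist": [0,0,0,0,0,0]
}}

```text
time: 24.85
tool_pos: [576.8, 366.2, 202.5]
tcp_rot: [3.139, 0.003, -0.182]
contact_force: [-0.3, -0.4, -4.2]
grip_width: 46.1
finger_force: 30.0
```

```bash
python3 - <<'E'
from mods import *
o=bot.get_obs();print(o["tool_pos"],o["contact_force"],o["grip_width"],o["finger_force"],o["tcp_rot"])
goto(500,-73,204,-.063);goto(587,-71.9,204,-.063)
E
```

```text
[576.76474004 366.17155889 202.52768025] [-0.27571771 -0.39430433 -4.24827041] 46.077065562528674 29.997003078460693 [ 3.13885509  0.00325987 -0.18248951]
tool d [0.0042, 0.4458, -0.0015] twist -6.8 or 353.2 q6 2.21
tool d [0.0896, 0.4289, -0.0015] twist -6.8 or 353.2 q6 2.21
```

{"fn": "jog_arm", "kwargs": {
  "dp": [
    [0.0091,0.0429,0],
    [0.0091,0.0429,0],
    [0.0091,0.0429,0],
    [0.0091,0.0429,0],
    [0.0091,0.0429,0],
    [0.0091,0.0429,0],
    [0.0091,0.0429,0],
    [0.0091,0.0429,0],
    [0.0091,0.0429,0],
    [0.0091,0.0429,0]
  ],
  "twist": [0,0,0,0,0,0,0,0,0,-6.8]
}}

```text
time: 26.1
tool_pos: [587.9, -72.8, 201.8]
tcp_rot: [-3.141, 0.006, -0.061]
contact_force: [0.8, -0.1, -2.6]
grip_width: 45.6
finger_force: 30.0
```

{"fn": "jog_arm", "kwargs": {
  "dp": [
    [0,0,0.02],
    [0,0,0.04],
    [0,0,0.03],
    [0,0,0.01],
    [0,0,0],
    [0,0,0],
    [0,0,0]
  ],
  "twist": [0,0,0,0,0,0,0]
}}

```text
time: 26.98
tool_pos: [590.1, -71.7, 106.2]
tcp_rot: [3.141, -0.002, -0.064]
contact_force: [-0.1, -1.1, -3.6]
grip_width: 46.2
finger_force: 30.0
```

```bash
python3 - <<'E'
from h import *
goto(588.4,-71.9,46,-.063);o=bot.get_obs();print(o["tool_pos"],o["grip_width"],o["tcp_rot"])
E
```

```text
tool d [-0.0016, 0.0003, 0.0602] twist -0.0 or 360.0 q6 1.38
[590.05970604 -71.71688916 106.17261125] 46.15927836144538 [ 3.14112786e+00 -2.13343054e-03 -6.36892170e-02]
```

{"fn": "jog_arm", "kwargs": {
  "dp": [
    [-0.001,0,0.02],
    [0,0,0.02],
    [0,0,0.01],
    [0,0,0.006],
    [0,0,0.0035],
    [0,0,0],
    [0,0,0]
  ],
  "twist": [0,0,0,0,0,0,0]
}}

```text
time: 27.85
tool_pos: [588.6, -71.6, 45.9]
tcp_rot: [3.141, -0.001, -0.064]
contact_force: [-0.5, -0.1, -3.6]
grip_width: 45.8
finger_force: 30.0
```

```bash
python3 - <<'E'
from h import *
o=bot.get_obs();print(o["tool_pos"],o["contact_force"],o["moment"],o["grip_width"])
E
```

```text
[588.62622084 -71.59892579  45.8646978 ] [-0.45889019 -0.12972907 -3.63999135] [0.00744336 0.00563056 0.01977698] 45.80986808657136
```

{"fn": "jog_arm", "kwargs": {
  "dp": [
    [0,0,0.001],
    [0,0,0.0005],
    [0,0,0]
  ],
  "twist": [0,0,0]
}}

```text
time: 28.22
tool_pos: [588.7, -71.6, 45.8]
tcp_rot: [3.141, -0.001, -0.064]
contact_force: [-5.0, 0.8, 9.1]
grip_width: 45.9
finger_force: 30.0
```

{"fn": "jog_arm", "kwargs": {
  "dp": [
    [0,0,0],
    [0,0,0],
    [0,0,0],
    [0,0,-0.03],
    [0,0,-0.05],
    [0,0,-0.05],
    [0,0,-0.05]
  ],
  "twist": [0,0,0,0,0,0,0],
  "jaw": 0.06
}}

```text
time: 29.1
tool_pos: [588.3, -71.5, 225.5]
tcp_rot: [3.142, -0.0, -0.064]
contact_force: [1.3, 0.3, 0.1]
grip_width: 60.4
finger_force: 0.0
```

```bash
python3 - <<'E'
from h import *
goto(552,152,225,1.317)
E
```

```text
tool d [-0.0505, -0.2208, 0.0005] twist -79.1 or 280.9 q6 1.38
```

{"fn": "jog_arm", "kwargs": {
  "dp": [
    [-0.0101,-0.0442,0],
    [-0.0101,-0.0442,0],
    [-0.0101,-0.0442,0],
    [-0.0101,-0.0442,0],
    [-0.0101,-0.0442,0],
    [0,0,0],
    [0,0,0],
    [0,0,0],
    [0,0,0],
    [0,0,0]
  ],
  "twist": [0,0,0,0,0,-10,-10,-10,-10,-10],
  "jaw": 0.07
}}

```text
time: 30.35
tool_pos: [552.1, 152.2, 223.8]
tcp_rot: [-3.142, 0.0, 0.815]
contact_force: [-0.7, -1.1, -1.2]
grip_width: 69.9
finger_force: 0.0
```

{"fn": "jog_arm", "kwargs": {
  "dp": [
    [0,0,0],
    [0,0,0],
    [0,0,0],
    [0,0,0],
    [0,0,0]
  ],
  "twist": [-10,-10,-9,0,0]
}}

```text
time: 30.98
tool_pos: [552.1, 152.2, 223.9]
tcp_rot: [-3.142, 0.0, 1.312]
contact_force: [0.0, -0.1, -0.1]
grip_width: 69.8
finger_force: 0.0
```

```bash
python3 - <<'E'
from mods import *
for i,q in look([(569.6,220.6,-1.82)],"w6"):
    if i==0:goto(q[0],q[1],14,q[2]+np.pi)
E
```

```text
tcp [552.1 152.2 223.9] [-3.142  0.     1.312] 30.975
[315. 116.  43.  81.] 0.88 3433 [220. 216. 213.] [567. 223.]
 -> 0 [569.501 220.948  -1.833] 0.075 [175. 180. 182.] [139. 148. 115.]
[ 98. 143.  58.  64.] 0.71 2502 [122.  67.  33.] [266. 282.]
[126.   5.  40.   9.] 0.69 332 [74. 70. 67.] [364. 454.]
tool d [0.0709, -0.0007, 0.2099] twist 0.3 or -359.7 q6 0.39
```

{"fn": "jog_arm", "kwargs": {
  "dp": [
    [0.035,-0.0005,0],
    [0.036,0,0.01],
    [0,0,0.05],
    [0,0,0.05],
    [0,0,0.05],
    [0,0,0.03],
    [0,0,0.0195],
    [0,0,0],
    [0,0,0]
  ],
  "twist": [0,0,0,0,0,0,0,0,0]
}}

```text
time: 32.2
tool_pos: [570.3, 221.2, 15.4]
tcp_rot: [3.14, -0.001, 1.315]
contact_force: [0.3, 0.3, -0.0]
grip_width: 69.9
finger_force: 0.0
```

{"fn": "jog_arm", "kwargs": {
  "dp": [
    [0,0,0],
    [0,0,0],
    [0,0,0],
    [0,0,0]
  ],
  "twist": [0,0,0,0],
  "jaw": 0.0
}}

```text
time: 32.7
tool_pos: [569.7, 221.1, 15.0]
tcp_rot: [3.141, -0.0, 1.315]
contact_force: [-1.1, 1.1, 4.5]
grip_width: 45.8
finger_force: 29.9
```

{"fn": "jog_arm", "kwargs": {
  "dp": [
    [0,0,-0.03],
    [0,0,-0.05],
    [0,0,-0.06],
    [0,0,-0.05],
    [0,0,0],
    [0,0,0]
  ],
  "twist": [0,0,0,0,0,0]
}}

```text
time: 33.45
tool_pos: [568.6, 220.8, 202.7]
tcp_rot: [-3.139, 0.002, 1.315]
contact_force: [-0.5, 0.4, -3.7]
grip_width: 46.1
finger_force: 29.9
```

```bash
python3 - <<'E'
from mods import *
o=bot.get_obs();print(o["tool_pos"],o["contact_force"],o["grip_width"],o["finger_force"],o["tcp_rot"],o["joint_positions"])
goto(500,80,210,np.pi-.063)
E
```

```text
[568.58896991 220.76966102 202.73900155] [-0.5348129   0.41135913 -3.67780921] 46.10313437236334 29.941262304782867 [-3.13887784e+00  1.64941959e-03  1.31510098e+00] [ 2.44847827e-01  5.18678748e-01  1.30980439e+00 -1.49024213e-04
  1.31628284e+00  5.00583162e-01]
tool d [-0.1535, -0.0308, -0.0073] twist -101.0 or 259.0 q6 0.5
```

{"fn": "jog_arm", "kwargs": {
  "dp": [
    [0,0,0],
    [0,0,0],
    [0,0,0],
    [0,0,0],
    [0,0,0],
    [0,0,0],
    [0,0,0],
    [0,0,0],
    [0,0,0],
    [0,0,0]
  ],
  "twist": [-10.1,-10.1,-10.1,-10.1,-10.1,-10.1,-10.1,-10.1,-10.1,-10.1]
}}

```text
time: 34.7
tool_pos: [568.3, 220.7, 201.3]
tcp_rot: [-3.14, -0.005, 3.084]
contact_force: [-1.3, -0.0, -2.8]
grip_width: 45.8
finger_force: 29.9
```

{"fn": "jog_arm", "kwargs": {
  "dp": [
    [0,0,0],
    [0,0,0]
  ],
  "twist": [0,0]
}}

```text
time: 34.95
tool_pos: [569.0, 220.9, 203.0]
tcp_rot: [-3.141, -0.003, 3.074]
contact_force: [-0.2, -0.3, -3.8]
grip_width: 45.7
finger_force: 29.9
```

```bash
python3 - <<'E'
from mods import *
goto(592.9,23,107,np.pi-.063);o=bot.get_obs();print(o["grip_width"],o["tcp_rot"])
E
```

```text
tool d [-0.0371, -0.1958, 0.096] twist -0.2 or 359.8 q6 -1.26
45.69110082935831 [-3.14066162e+00 -2.60363273e-03  3.07434943e+00]
```

{"fn": "jog_arm", "kwargs": {
  "dp": [
    [-0.0074,-0.0392,0],
    [-0.0074,-0.0392,0],
    [-0.0074,-0.0392,0],
    [-0.0074,-0.0391,0],
    [-0.0075,-0.0391,0],
    [0,0,0.03],
    [0,0,0.04],
    [0,0,0.026],
    [0,0,0],
    [0,0,0]
  ],
  "twist": [-0.2,0,0,0,0,0,0,0,0,0]
}}

```text
time: 36.2
tool_pos: [595.4, 23.3, 109.5]
tcp_rot: [-3.141, 0.002, 3.08]
contact_force: [0.0, 0.4, -3.9]
grip_width: 46.2
finger_force: 29.9
```

```bash
python3 - <<'E'
from h import *
goto(592.9,23,45,np.pi-.063);o=bot.get_obs();print(o["tool_pos"],o["grip_width"],o["tcp_rot"])
E
```

```text
tool d [0.0025, -0.0005, 0.0645] twist 0.1 or -359.9 q6 -1.6
[595.4095537   23.30372452 109.53050047] 46.152388563232705 [-3.14144634e+00  1.64625190e-03  3.08040246e+00]
```

{"fn": "jog_arm", "kwargs": {
  "dp": [
    [0.0015,0,0.02],
    [0,0,0.015],
    [0,0,0.01],
    [0,0,0],
    [0,0,0]
  ],
  "twist": [0,0,0,0,0]
}}

```text
time: 36.83
tool_pos: [593.7, 23.4, 64.1]
tcp_rot: [-3.141, 0.001, 3.081]
contact_force: [0.3, 0.0, -3.4]
grip_width: 45.6
finger_force: 29.9
```

```bash
python3 - <<'E'
from h import *
goto(592.9,23,45,np.pi-.063);o=bot.get_obs();print(o["tool_pos"],o["grip_width"],o["tcp_rot"])
E
```

```text
tool d [0.0008, -0.0004, 0.0191] twist 0.2 or -359.8 q6 -1.6
[593.69152636  23.38345812  64.06459164] 45.61010070834726 [-3.14145603e+00  1.10857011e-03  3.08126602e+00]
```

{"fn": "jog_arm", "kwargs": {
  "dp": [
    [0.0006,0,0.01],
    [0,0,0.006],
    [0,0,0.003],
    [0,0,0.001],
    [0,0,0],
    [0,0,0]
  ],
  "twist": [0,0,0,0,0,0]
}}

```text
time: 37.58
tool_pos: [592.1, 23.5, 45.0]
tcp_rot: [-3.141, -0.001, 3.081]
contact_force: [-7.4, -0.4, 9.6]
grip_width: 46.2
finger_force: 29.9
```

{"fn": "jog_arm", "kwargs": {
  "dp": [
    [0,0,0],
    [0,0,0],
    [0,0,0],
    [0,0,-0.03],
    [0,0,-0.05],
    [0,0,-0.06],
    [0,0,-0.06],
    [0,0,-0.06]
  ],
  "twist": [0,0,0,0,0,0,0,0],
  "jaw": 0.06
}}

```text
time: 38.58
tool_pos: [592.4, 23.5, 305.5]
tcp_rot: [-3.142, 0.0, 3.081]
contact_force: [0.6, -1.0, 0.2]
grip_width: 59.9
finger_force: 0.0
```

```bash
python3 - <<'E'
from h import *
goto(560,-180,320,np.pi/2-.063)
E
```

```text
tool d [0.02, -0.2051, -0.0145] twist 90.2 or -269.8 q6 -1.6
```

{"fn": "jog_arm", "kwargs": {
  "dp": [
    [0.004,-0.041,-0.003],
    [0.004,-0.041,-0.003],
    [0.004,-0.041,-0.003],
    [0.004,-0.041,-0.003],
    [0.004,-0.041,-0.003],
    [0,0,0],
    [0,0,0],
    [0,0,0],
    [0,0,0],
    [0,0,0]
  ],
  "twist": [0,0,0,0,0,10,10,10,10,10],
  "jaw": 0.03
}}

```text
time: 39.83
tool_pos: [560.3, -180.0, 318.3]
tcp_rot: [-3.141, -0.0, 2.203]
contact_force: [0.0, 1.2, -0.2]
grip_width: 29.8
finger_force: 0.0
```

{"fn": "jog_arm", "kwargs": {
  "dp": [
    [0,0,0],
    [0,0,0],
    [0,0,0],
    [0,0,0],
    [0,0,0],
    [0,0,0]
  ],
  "twist": [10,10,10,10,0,0]
}}

```text
time: 40.58
tool_pos: [560.3, -180.0, 318.4]
tcp_rot: [-3.142, 0.0, 1.514]
contact_force: [0.2, -0.1, -0.2]
grip_width: 30.1
finger_force: 0.0
```

```bash
python3 - <<'E'
from mods import *
o=bot.get_obs();print(o["tool_pos"],o["tcp_rot"],o["time"])
P=bot.camera_params("wrist");im=bot.capture("wrist");pickle.dump((P,im),open("w7.pkl","wb"))
f=(591.9,-71.8,-.063);C=im.copy()
for y in(-95,0,95):
    for z,col in((40,(0,0,255)),):
        q=proj(P,frame(f,[(-5+a,y+b,30+z) for a,b in((42,23),(42,-23),(-42,-23),(-42,23))]),1)
        cv2.polylines(C,[(q*16).round().astype(np.int32)],True,col,1,cv2.LINE_AA,4)
c=C[0:270,200:560];cv2.imwrite("pics/w7c.png",cv2.resize(c,None,fx=2.2,fy=2.2,interpolation=cv2.INTER_CUBIC))
goto(683.5,-77.6,330,np.pi/2-.063)
E
```

```text
[ 560.29255571 -179.99593504  318.39545494] [-3.14150218e+00  6.67091391e-05  1.51385593e+00] 40.575
tool d [0.1093, 0.1171, -0.0116] twist 0.3 or -359.7 q6 -0.38
```

View pics/w7c.png

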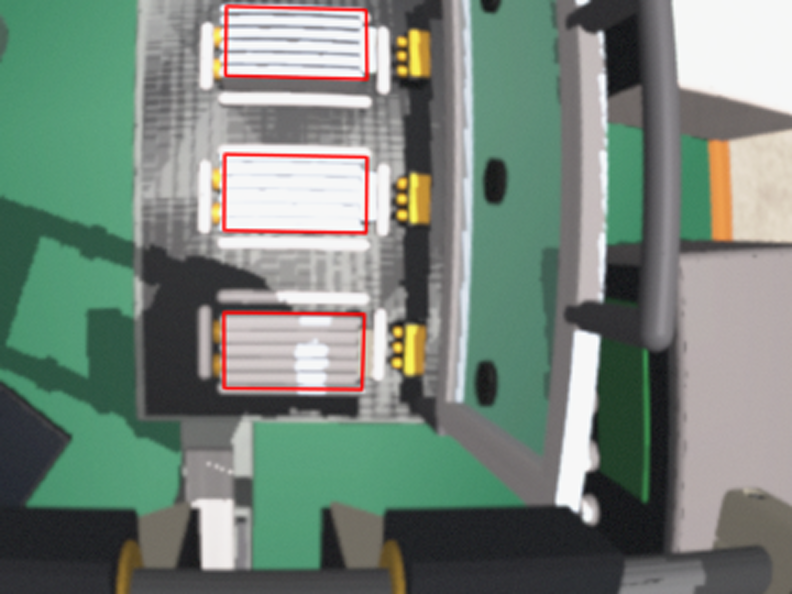

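All three modules sit between their rails at the predicted outlines, with noses to the brass contacts at crop (410,50), (410,200) and (410,350). The lid is open and the handle is at (660,170). Closing the lid next.

{"fn": "jog_arm", "kwargs": {
  "dp": [
    [0,0,-0.018],
    [0.0365,0.039,0],
    [0.0365,0.039,0],
    [0.0365,0.039,0],
    [0,0,0],
    [0,0,0.02],
    [0,0,0.02],
    [0,0,0.014],
    [0,0,0],
    [0,0,0]
  ],
  "twist": [0,0,0,0,0,0,0,0,0,0]
}}

```text
time: 41.88
tool_pos: [683.8, -78.0, 283.6]
tcp_rot: [3.14, 0.0, 1.511]
contact_force: [-0.6, 0.1, -1.1]
grip_width: 29.6
finger_force: 0.0
```

{"fn": "jog_arm", "kwargs": {
  "dp": [
    [0,0,0],
    [0,0,0],
    [0,0,0],
    [0,0,0]
  ],
  "twist": [0,0,0,0],
  "jaw": 0.0
}}

```text
time: 42.38
tool_pos: [683.9, -77.7, 283.0]
tcp_rot: [3.14, 0.0, 1.511]
contact_force: [1.0, -0.2, 2.5]
grip_width: 11.1
finger_force: 30.0
```

```bash
python3 - <<'E'
from h import *
o=bot.get_obs();p=o["tool_pos"];print(p,o["contact_force"],o["grip_width"],o["tcp_rot"])
f=(591.9,-71.8,-.063);c,s=np.cos(f[2]),np.sin(f[2]);d=p[:2]-f[:2];fx=c*d[0]+s*d[1];fy=-s*d[0]+c*d[1]
th=np.arctan2(p[2]+16.5-81,85-fx);print(fx,fy,"theta",th,"R",np.hypot(85-fx,p[2]+16.5-81))
R=215;last=th
for t in np.linspace(th,0,17)[1:]:
    print(round(t,2),[0,round(R*(np.cos(last)-np.cos(t))/1000,4),round(-R*(np.sin(t)-np.sin(last))/1000,4)]);last=t
E
```

```text
[683.93539966 -77.71907872 283.02970967] [ 0.95669862 -0.2487877   2.46542014] 11.062695179172767 [3.14031777e+00 2.67157500e-04 1.51059042e+00]
92.22547114823935 -0.11294077991893925 theta 1.6038483079280252 R 218.64912861217206
1.5 [0, np.float64(-0.0215), np.float64(0.0004)]
1.4 [0, np.float64(-0.0214), np.float64(0.0025)]
1.3 [0, np.float64(-0.021), np.float64(0.0046)]
1.2 [0, np.float64(-0.0205), np.float64(0.0067)]
1.1 [0, np.float64(-0.0197), np.float64(0.0087)]
1.0 [0, np.float64(-0.0187), np.float64(0.0107)]
0.9 [0, np.float64(-0.0176), np.float64(0.0125)]
0.8 [0, np.float64(-0.0162), np.float64(0.0142)]
0.7 [0, np.float64(-0.0147), np.float64(0.0157)]
0.6 [0, np.float64(-0.0131), np.float64(0.0171)]
0.5 [0, np.float64(-0.0113), np.float64(0.0184)]
0.4 [0, np.float64(-0.0094), np.float64(0.0194)]
0.3 [0, np.float64(-0.0074), np.float64(0.0202)]
0.2 [0, np.float64(-0.0053), np.float64(0.0209)]
0.1 [0, np.float64(-0.0032), np.float64(0.0213)]
0.0 [0, np.float64(-0.0011), np.float64(0.0215)]
```

{"fn": "jog_arm", "kwargs": {
  "dp": [
    [0,-0.0215,0.0005],
    [0,-0.0215,0.0025],
    [0,-0.021,0.0045],
    [0,-0.0205,0.0065],
    [0,-0.0195,0.0085],
    [0,-0.0185,0.0105],
    [0,-0.0175,0.0125],
    [0,-0.016,0.014],
    [0,-0.0145,0.0155]
  ],
  "twist": [0,0,0,0,0,0,0,0,0]
}}

```text
time: 43.5
tool_pos: [514.0, -66.5, 208.0]
tcp_rot: [3.138, -0.001, 1.511]
contact_force: [4.9, 3.7, 0.5]
grip_width: 11.0
finger_force: 30.0
```

{"fn": "jog_arm", "kwargs": {
  "dp": [
    [0,-0.013,0.017],
    [0,-0.0115,0.0185],
    [0,-0.0095,0.0195],
    [0,-0.0075,0.02],
    [0,-0.0055,0.021],
    [0,-0.003,0.0215],
    [0,-0.001,0.0205],
    [0,0,0],
    [0,0,0]
  ],
  "twist": [0,0,0,0,0,0,0,0,0]
}}

```text
time: 44.62
tool_pos: [463.0, -63.5, 69.0]
tcp_rot: [3.141, -0.001, 1.51]
contact_force: [4.2, 5.7, -6.0]
grip_width: 10.9
finger_force: 30.0
```

{"fn": "jog_arm", "kwargs": {
  "dp": [
    [0,0,0.002],
    [0,0,0.001],
    [0,0,0]
  ],
  "twist": [0,0,0]
}}

```text
time: 45.0
tool_pos: [463.1, -63.5, 67.6]
tcp_rot: [3.14, -0.001, 1.51]
contact_force: [0.7, 5.5, 9.8]
grip_width: 11.2
finger_force: 30.0
```

{"fn": "jog_arm", "kwargs": {
  "dp": [
    [0,0,0],
    [0,0,0],
    [0,0,-0.03],
    [0,0,-0.06],
    [0,0,-0.06],
    [0,0,0]
  ],
  "twist": [0,0,0,0,0,0],
  "jaw": 0.03
}}

```text
time: 45.75
tool_pos: [464.9, -65.2, 220.7]
tcp_rot: [3.132, 0.002, 1.51]
contact_force: [-0.3, 0.1, -1.4]
grip_width: 29.9
finger_force: 0.0
```

```bash
python3 - <<'E'
from h import *
goto(523,-312.5,218,-.063)
E
```

```text
tool d [-0.2434, 0.0729, 0.0027] twist 90.2 or -269.8 q6 -0.24
```

{"fn": "jog_arm", "kwargs": {
  "dp": [
    [-0.0487,0.0142,0],
    [-0.0487,0.0142,0],
    [-0.0487,0.0142,0],
    [-0.0487,0.0142,0],
    [-0.0487,0.0142,0],
    [0,0,0],
    [0,0,0],
    [0,0,0],
    [0,0,0],
    [0,0,0]
  ],
  "twist": [0,0,0,0,0,10,10,10,10,10],
  "jaw": 0.05
}}

```text
time: 47.0
tool_pos: [518.1, -311.5, 214.5]
tcp_rot: [-3.139, 0.001, 0.632]
contact_force: [-0.2, -0.2, -0.8]
grip_width: 50.0
finger_force: 0.0
```

{"fn": "jog_arm", "kwargs": {
  "dp": [
    [0,0,0],
    [0,0,0],
    [0,0,0],
    [0,0,0],
    [0,0,0],
    [0,0,0]
  ],
  "twist": [10,10,10,10.2,0,0]
}}

```text
time: 47.75
tool_pos: [518.5, -311.6, 215.6]
tcp_rot: [-3.141, 0.001, -0.06]
contact_force: [-0.0, -0.7, 1.1]
grip_width: 50.3
finger_force: 0.0
```

```bash
python3 - <<'E'
from h import *
goto(523,-312.6,109,-.063)
E
```

```text
tool d [0.0046, 0.0008, 0.1066] twist 0.1 or -359.9 q6 0.96
```

{"fn": "jog_arm", "kwargs": {
  "dp": [
    [0.0046,0.0008,0.04],
    [0,0,0.04],
    [0,0,0.026],
    [0,0,0],
    [0,0,0]
  ],
  "twist": [0,0,0,0,0]
}}

```text
time: 48.38
tool_pos: [523.9, -313.2, 111.7]
tcp_rot: [3.14, -0.001, -0.063]
contact_force: [0.1, 0.2, 0.7]
grip_width: 50.2
finger_force: 0.0
```

{"fn": "jog_arm", "kwargs": {
  "dp": [
    [0,0,0],
    [0,0,0],
    [0,0,0],
    [0,0,0]
  ],
  "twist": [0,0,0,0],
  "jaw": 0.0
}}

```text
time: 48.88
tool_pos: [523.4, -312.6, 110.8]
tcp_rot: [-3.141, -0.0, -0.064]
contact_force: [-0.5, 2.1, 1.6]
grip_width: 17.3
finger_force: 30.0
```

{"fn": "jog_arm", "kwargs": {
  "dp": [
    [0,-0.008,0],
    [0,-0.009,0],
    [0,-0.009,0],
    [0,-0.006,0],
    [0,-0.003,0],
    [0,0,0],
    [0,0,0]
  ],
  "twist": [0,0,0,0,0,0,0]
}}

```text
time: 49.75
tool_pos: [525.7, -277.7, 110.7]
tcp_rot: [-3.141, -0.0, -0.064]
contact_force: [-0.5, -0.3, 5.2]
grip_width: 18.1
finger_force: 30.0
```

```bash
python3 - <<'E'
from h import *
o=bot.get_obs();print(o["tool_pos"],o["contact_force"],o["grip_width"],o["tcp_rot"])
E
```

```text
[ 525.72853563 -277.65987566  110.74274167] [-0.48067676 -0.27327091  5.2396032 ] 18.056072878161366 [-3.14123809e+00 -4.34354851e-04 -6.38847481e-02]
```

{"fn": "jog_arm", "kwargs": {
  "dp": [
    [0,-0.001,0],
    [0,0,0],
    [0,0,0],
    [0,0,0],
    [0,0,0],
    [0,0,0],
    [0,0,0],
    [0,0,0],
    [0,0,0],
    [0,0,0]
  ],
  "twist": [0,0,0,0,0,0,0,0,0,0]
}}

```text
time: 51.0
tool_pos: [525.7, -277.6, 110.8]
tcp_rot: [3.14, -0.001, -0.064]
contact_force: [-0.3, -4.5, 4.2]
grip_width: 17.6
finger_force: 30.0
```

```bash
python3 - <<'E'
from h import *
o=bot.get_obs();print(o["tool_pos"],o["contact_force"],o["grip_width"],o["time"])
im=bot.capture("top");cv2.imwrite("pics/t3c.png",cv2.resize(im[120:220,280:460],None,fx=4,fy=4,interpolation=cv2.INTER_CUBIC))
E
```

```text
[ 525.72442247 -277.63491986  110.77856338] [-0.33375732 -4.48833528  4.20755041] 17.64563775398663 51.0
```

{"fn": "jog_arm", "kwargs": {
  "dp": [
    [0,0,0],
    [0,0,0],
    [0,0,0]
  ],
  "twist": [0,0,0]
}}

```text
time: 51.42
tool_pos: [525.7, -277.6, 110.8]
tcp_rot: [3.14, -0.001, -0.064]
contact_force: [-1.1, -4.9, 3.6]
grip_width: 17.8
finger_force: 30.0
```

View pics/t3c.png

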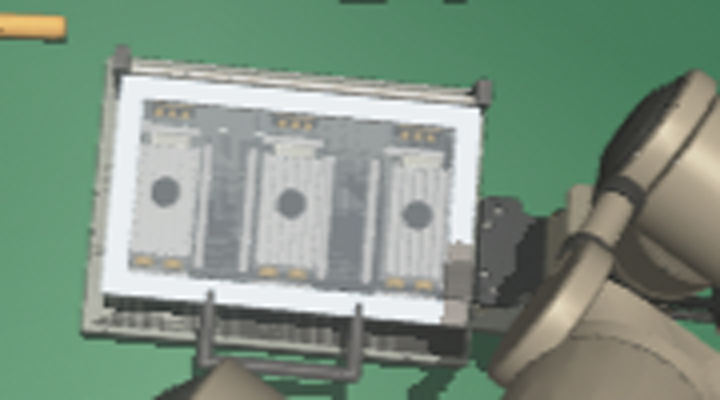

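The lid is flat with all noses at the contacts, and the catch tongue is over the lid edge at (458,280). It was held home for over 1.5 s. I slide it clear and reopen.

{"fn": "jog_arm", "kwargs": {
  "dp": [
    [0,0.008,0],
    [0,0.009,0],
    [0,0.009,0],
    [0,0.0085,0],
    [0,0.001,0],
    [0,0,0],
    [0,0,0]
  ],
  "twist": [0,0,0,0,0,0,0]
}}

```text
time: 52.3
tool_pos: [523.5, -311.7, 110.7]
tcp_rot: [-3.14, -0.0, -0.064]
contact_force: [-0.9, -0.1, 7.4]
grip_width: 17.7
finger_force: 30.0
```

{"fn": "jog_arm", "kwargs": {
  "dp": [
    [0,0,0],
    [0,0,0],
    [0,0,0],
    [0,0,-0.05],
    [0,0,-0.06],
    [0,0,0]
  ],
  "twist": [0,0,0,0,0,0],
  "jaw": 0.045
}}

```text
time: 53.05
tool_pos: [525.3, -313.7, 225.9]
tcp_rot: [3.136, -0.009, -0.064]
contact_force: [-0.0, 0.8, -0.6]
grip_width: 44.7
finger_force: 0.0
```

```bash
python3 - <<'E'
from h import *
goto(463,-63.5,219,1.51)
E
```

```text
tool d [-0.0781, -0.2457, 0.0069] twist -90.2 or 269.8 q6 0.97
```

{"fn": "jog_arm", "kwargs": {
  "dp": [
    [-0.0153,-0.0488,0],
    [-0.0153,-0.0488,0],
    [-0.0153,-0.0488,0],
    [-0.0153,-0.0488,0],
    [-0.0153,-0.0488,0.0],
    [0,0,0],
    [0,0,0],
    [0,0,0],
    [0,0,0],
    [0,0,0]
  ],
  "twist": [0,0,0,0,0,-10,-10,-10,-10,-10],
  "jaw": 0.03
}}

```text
time: 54.3
tool_pos: [462.0, -63.7, 219.5]
tcp_rot: [-3.14, 0.001, 0.815]
contact_force: [0.5, -0.0, -0.1]
grip_width: 29.7
finger_force: 0.0
```

{"fn": "jog_arm", "kwargs": {
  "dp": [
    [0,0,0],
    [0,0,0],
    [0,0,0],
    [0,0,0],
    [0,0,0],
    [0,0,0]
  ],
  "twist": [-10,-10,-10,-10.2,0,0]
}}

```text
time: 55.05
tool_pos: [462.3, -63.8, 220.0]
tcp_rot: [-3.141, -0.0, 1.507]
contact_force: [0.4, -0.6, 0.6]
grip_width: 30.1
finger_force: 0.0
```

```bash
python3 - <<'E'
from h import *
goto(463,-63.5,66,1.51)
E
```

```text
tool d [0.0003, 0.0007, 0.154] twist -0.2 or 359.8 q6 -0.24
```

Grip the handle and lift the lid as before.

{"fn": "jog_arm", "kwargs": {
  "dp": [
    [0,0.0007,0.04],
    [0,0,0.05],
    [0,0,0.04],
    [0,0,0.024],
    [0,0,0],
    [0,0,0]
  ],
  "twist": [0,0,0,0,0,0]
}}

```text
time: 55.8
tool_pos: [463.9, -64.2, 67.3]
tcp_rot: [3.14, 0.0, 1.509]
contact_force: [0.3, -0.1, -0.4]
grip_width: 29.7
finger_force: 0.0
```

{"fn": "jog_arm", "kwargs": {
  "dp": [
    [0,0,0],
    [0,0,0],
    [0,0,0],
    [0,0,0]
  ],
  "twist": [0,0,0,0],
  "jaw": 0.0
}}

```text
time: 56.3
tool_pos: [463.0, -64.0, 67.2]
tcp_rot: [3.142, 0.0, 1.511]
contact_force: [-2.7, -0.1, 6.1]
grip_width: 10.7
finger_force: 30.0
```

{"fn": "jog_arm", "kwargs": {
  "dp": [
    [0,0.001,-0.0215],
    [0,0.003,-0.021],
    [0,0.0055,-0.021],
    [0,0.0075,-0.02],
    [0,0.0095,-0.0195],
    [0,0.011,-0.0185],
    [0,0.013,-0.017],
    [0,0.0145,-0.0155]
  ],
  "twist": [0,0,0,0,0,0,0,0]
}}

```text
time: 57.3
tool_pos: [522.8, -67.9, 220.2]
tcp_rot: [-3.128, 0.001, 1.511]
contact_force: [-18.4, -2.4, 8.5]
grip_width: 11.0
finger_force: 30.0
```

{"fn": "jog_arm", "kwargs": {
  "dp": [
    [0,0.016,-0.014],
    [0,0.0175,-0.0125],
    [0,0.0185,-0.0105],
    [0,0.0195,-0.009],
    [0,0.0205,-0.007],
    [0,0.021,-0.0045],
    [0,0.0215,-0.0025],
    [0,0.0215,-0.0005],
    [0,0,0],
    [0,0,0]
  ],
  "twist": [0,0,0,0,0,0,0,0,0,0]
}}

```text
time: 58.55
tool_pos: [685.1, -78.6, 282.5]
tcp_rot: [3.137, 0.002, 1.509]
contact_force: [3.8, -4.3, 5.2]
grip_width: 11.1
finger_force: 30.0
```

{"fn": "jog_arm", "kwargs": {
  "dp": [
    [0,0,0],
    [0,0,0],
    [0,0,-0.03],
    [0,0,-0.03],
    [-0.02,-0.04,0],
    [-0.025,-0.05,0],
    [-0.025,-0.05,0],
    [-0.025,-0.03,0.03],
    [0,0,0.05],
    [0,0,0.05]
  ],
  "twist": [0,0,0,0,0,0,0,0,0,0],
  "jaw": 0.03
}}

```text
time: 59.8
tool_pos: [507.7, -161.9, 210.1]
tcp_rot: [3.141, 0.0, 1.51]
contact_force: [0.6, 0.7, -0.5]
grip_width: 29.8
finger_force: 0.0
```

{"fn": "jog_arm", "kwargs": {
  "dp": [
    [0,0,0],
    [0,0,0],
    [0,0,0],
    [0,0,0],
    [0,0,0],
    [0,0,0],
    [0,0,0],
    [0,0,0],
    [0,0,0],
    [0,0,0]
  ],
  "twist": [10,10,10,10,10,10,10,10,10,0],
  "jaw": 0.064
}}

```text
time: 61.05
tool_pos: [508.1, -161.5, 210.8]
tcp_rot: [-3.141, 0.001, -0.058]
contact_force: [-0.3, 0.7, -0.7]
grip_width: 64.1
finger_force: 0.0
```

```bash
python3 - <<'E'
from mods import *
o=bot.get_obs();print(o["tool_pos"],o["tcp_rot"],o["time"])
P=bot.camera_params("wrist");im=bot.capture("wrist");pickle.dump((P,im),open("w8.pkl","wb"))
f=(591.9,-71.8,-.063);C=im.copy()
for y in(-95,0,95):
    q=proj(P,frame(f,[(-5+a,y+b,70) for a,b in((42,23),(42,-23),(-42,-23),(-42,23))]),1)
    cv2.polylines(C,[(q*16).round().astype(np.int32)],True,(0,0,255),1,cv2.LINE_AA,4)
cv2.imwrite("pics/w8c.png",cv2.resize(C[0:270,120:480],None,fx=2.2,fy=2.2,interpolation=cv2.INTER_CUBIC))
goto(581,-167,46,-.063)
E
```

```text
[ 508.14482903 -161.46615986  210.80618918] [-3.14116086e+00  7.30269662e-04 -5.84734272e-02] 61.05
tool d [0.073, 0.0013, 0.1649] twist 0.4 or -359.6 q6 1.18
```

View pics/w8c.png

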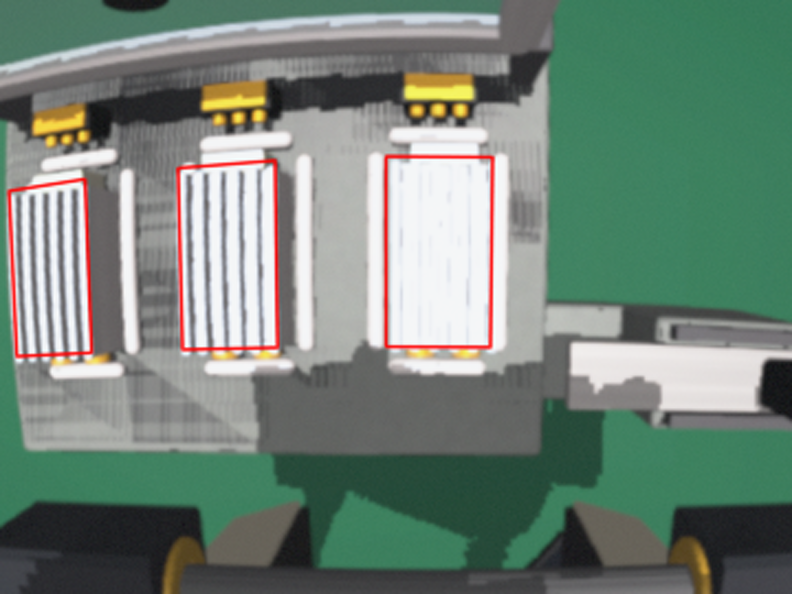

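Lid open and all three modules in place. Now flipping bay 0.

{"fn": "jog_arm", "kwargs": {
  "dp": [
    [0.0365,0.0006,0],
    [0.0365,0.0007,0],
    [0,0,0.04],
    [0,0,0.05],
    [0,0,0.045],
    [0,0,0.02],
    [0,0,0.01],
    [0,0,0],
    [0,0,0]
  ],
  "twist": [0.4,0,0,0,0,0,0,0,0]
}}

```text
time: 62.22
tool_pos: [581.9, -168.1, 47.2]
tcp_rot: [3.141, -0.002, -0.066]
contact_force: [0.0, -0.1, 0.1]
grip_width: 63.9
finger_force: 0.0
```

{"fn": "jog_arm", "kwargs": {
  "dp": [
    [0,0,0],
    [0,0,0],
    [0,0,0],
    [0,0,0]
  ],
  "twist": [0,0,0,0],
  "jaw": 0.0
}}

```text
time: 62.72
tool_pos: [581.5, -168.1, 46.7]
tcp_rot: [3.141, -0.001, -0.067]
contact_force: [-0.7, -1.2, 4.5]
grip_width: 45.4
finger_force: 30.0
```

{"fn": "jog_arm", "kwargs": {
  "dp": [
    [0,0,-0.02],
    [0,0,-0.04],
    [0,0,-0.05],
    [0,0,-0.045],
    [-0.04,0,0],
    [-0.05,0,0],
    [0,0,0],
    [0,0,0]
  ],
  "twist": [0,0,0,0,0,0,-9,-9]
}}

```text
time: 63.72
tool_pos: [490.3, -161.3, 200.4]
tcp_rot: [-3.14, 0.001, 0.252]
contact_force: [0.3, -0.4, -3.7]
grip_width: 46.1
finger_force: 30.0
```

{"fn": "jog_arm", "kwargs": {
  "dp": [
    [0,0,0],
    [0,0,0],
    [0,0,0],
    [0,0,0],
    [0,0,0],
    [0,0,0],
    [0,0,0],
    [0,0,0],
    [0,0,0],
    [0,0,0]
  ],
  "twist": [-10,-10,-10,-10,-10,-10,-10,-10,-10,-10]
}}

```text
time: 64.97
tool_pos: [490.8, -161.2, 200.0]
tcp_rot: [-3.14, -0.002, 1.998]
contact_force: [0.1, -1.2, -3.3]
grip_width: 45.5
finger_force: 30.0
```

{"fn": "jog_arm", "kwargs": {
  "dp": [
    [0,0,0],
    [0,0,0],
    [0,0,0],
    [0,0,0],
    [0,0,0],
    [0,0,0],
    [0,0,0],
    [0,0,0],
    [0,0,0]
  ],
  "twist": [-10,-10,-10,-10,-10,-10,-2,0,0]
}}

```text
time: 66.1
tool_pos: [491.3, -161.7, 200.8]
tcp_rot: [3.141, -0.0, 3.072]
contact_force: [0.2, 0.1, -3.3]
grip_width: 45.7
finger_force: 30.0
```

```bash
python3 - <<'E'
from h import *
goto(581,-167,46,np.pi-.063);o=bot.get_obs();print(o["tool_pos"],o["grip_width"],o["tcp_rot"],o["joint_positions"][5])
E
```

```text
tool d [-0.0899, 0.0009, 0.1548] twist -0.4 or 359.6 q6 -1.97
[ 491.29280643 -161.66902775  200.82318923] 45.66548210583657 [ 3.14144611e+00 -3.68920764e-04  3.07238437e+00] -1.9677462249294329
```

{"fn": "jog_arm", "kwargs": {
  "dp": [
    [-0.045,0.0005,0],
    [-0.0449,0.0004,0],
    [0,0,0],
    [0,0,0.04],
    [0,0,0.05],
    [0,0,0.03],
    [0,0,0.015],
    [0,0,0],
    [0,0,0]
  ],
  "twist": [-0.4,0,0,0,0,0,0,0,0]
}}

```text
time: 67.22
tool_pos: [582.0, -167.0, 67.6]
tcp_rot: [-3.141, 0.003, 3.081]
contact_force: [-0.3, -0.3, -3.6]
grip_width: 45.9
finger_force: 30.0
```

```bash
python3 - <<'E'
from h import *
goto(581,-167,46.5,np.pi-.063);o=bot.get_obs();print(o["tool_pos"],o["contact_force"],o["grip_width"],o["tcp_rot"])
E
```

```text
tool d [0.001, -0.0, 0.0211] twist 0.1 or -359.9 q6 -1.92
[ 582.03311964 -167.01602148   67.62745457] [-0.30013005 -0.34993746 -3.60097941] 45.94402246893038 [-3.14055180e+00  2.60207627e-03  3.08113496e+00]
```

{"fn": "jog_arm", "kwargs": {
  "dp": [
    [0.0004,0,0.01],
    [0,0,0.006],
    [0,0,0.003],
    [0,0,0.001],
    [0,0,0.001],
    [0,0,0],
    [0,0,0]
  ],
  "twist": [0,0,0,0,0,0,0]
}}

```text
time: 68.1
tool_pos: [580.6, -166.5, 46.7]
tcp_rot: [-3.141, 0.0, 3.081]
contact_force: [-5.4, 1.4, 9.1]
grip_width: 45.9
finger_force: 30.0
```

```bash
python3 - <<'E'
from h import *
o=bot.get_obs();print(o["tool_pos"],o["contact_force"],o["moment"],o["grip_width"],o["tcp_rot"])
E
```

```text
[ 580.59045756 -166.51152083   46.65022709] [-5.38542575  1.37630558  9.10456901] [ 0.57710784  0.83971741 -0.01290783] 45.89056896787324 [-3.14139365e+00  1.66603246e-04  3.08138461e+00]
```

Seated at the expected height with floor contact. Next, bay 1.

{"fn": "jog_arm", "kwargs": {
  "dp": [
    [0,0,0],
    [0,0,0],
    [0,0,0],
    [0,0,-0.03],
    [0,0,-0.04],
    [0,0.03,0],
    [0,0.04,0],
    [0,0.0248,0],
    [0,0,0],
    [0,0,0]
  ],
  "twist": [0,0,0,0,0,0,0,0,0,0],
  "jaw": 0.064
}}

```text
time: 69.35
tool_pos: [586.6, -72.6, 115.0]
tcp_rot: [-3.141, 0.0, 3.081]
contact_force: [-1.1, -0.2, 0.2]
grip_width: 64.2
finger_force: 0.0
```

```bash
python3 - <<'E'
from h import *
goto(587,-71.8,46,np.pi-.063);print(bot.get_obs()["tool_pos"])
E
```

```text
tool d [-0.0003, 0.0008, 0.069] twist 0.2 or -359.8 q6 -1.76
[586.60581269 -72.59965164 114.96614273]
```

{"fn": "jog_arm", "kwargs": {
  "dp": [
    [0,0.0008,0.03],
    [0,0,0.025],
    [0,0,0.0135],
    [0,0,0],
    [0,0,0]
  ],
  "twist": [0,0,0,0,0]
}}

```text
time: 69.97
tool_pos: [587.2, -71.7, 47.4]
tcp_rot: [-3.141, 0.002, 3.081]
contact_force: [0.6, 0.1, 0.3]
grip_width: 63.6
finger_force: 0.0
```

{"fn": "jog_arm", "kwargs": {
  "dp": [
    [0,0,0],
    [0,0,0],
    [0,0,0],
    [0,0,0]
  ],
  "twist": [0,0,0,0],
  "jaw": 0.0
}}

```text
time: 70.47
tool_pos: [586.9, -71.2, 47.1]
tcp_rot: [-3.141, 0.001, 3.081]
contact_force: [-1.2, -0.6, 5.9]
grip_width: 45.7
finger_force: 30.0
```

{"fn": "jog_arm", "kwargs": {
  "dp": [
    [0,0,-0.02],
    [0,0,-0.04],
    [0,0,-0.05],
    [0,0,-0.045],
    [0.04,0,0],
    [0.05,0,0],
    [0,0,0],
    [0,0,0]
  ],
  "twist": [0,0,0,0,0,0,9,9]
}}

```text
time: 71.47
tool_pos: [495.6, -65.5, 201.0]
tcp_rot: [-3.141, -0.001, 2.762]
contact_force: [-0.3, 0.4, -3.2]
grip_width: 45.8
finger_force: 30.0
```

{"fn": "jog_arm", "kwargs": {
  "dp": [
    [0,0,0],
    [0,0,0],
    [0,0,0],
    [0,0,0],
    [0,0,0],
    [0,0,0],
    [0,0,0],
    [0,0,0],
    [0,0,0],
    [0,0,0]
  ],
  "twist": [10,10,10,10,10,10,10,10,10,10]
}}

```text
time: 72.72
tool_pos: [496.0, -65.5, 200.6]
tcp_rot: [-3.14, 0.001, 1.016]
contact_force: [-0.4, -0.6, -3.1]
grip_width: 45.6
finger_force: 30.0
```

{"fn": "jog_arm", "kwargs": {
  "dp": [
    [0,0,0],
    [0,0,0],
    [0,0,0],
    [0,0,0],
    [0,0,0],
    [0,0,0],
    [0,0,0],
    [0,0,0],
    [0,0,0]
  ],
  "twist": [10,10,10,10,10,10,2,0,0]
}}

```text
time: 73.85
tool_pos: [496.6, -65.7, 201.4]
tcp_rot: [3.142, 0.0, -0.058]
contact_force: [-0.1, 0.1, -3.8]
grip_width: 45.6
finger_force: 30.0
```

```bash
python3 - <<'E'
from h import *
goto(587,-71.8,46,-.063);o=bot.get_obs();print(o["tool_pos"],o["grip_width"],o["tcp_rot"],o["joint_positions"][5])
E
```

```text
tool d [0.0906, 0.0009, 0.1554] twist 0.3 or -359.7 q6 1.34
[496.58979735 -65.66268889 201.35773154] 45.59813476998503 [ 3.14157074e+00  3.06202554e-04 -5.82614786e-02] 1.3445675881047845
```

{"fn": "jog_arm", "kwargs": {
  "dp": [
    [0.045,0.0005,0],
    [0.0453,0.0004,0],
    [0,0,0],
    [0,0,0.04],
    [0,0,0.05],
    [0,0,0.03],
    [0,0,0.015],
    [0,0,0],
    [0,0,0]
  ],
  "twist": [0.3,0,0,0,0,0,0,0,0]
}}

```text
time: 74.97
tool_pos: [587.7, -72.5, 68.1]
tcp_rot: [3.141, -0.003, -0.065]
contact_force: [0.6, -0.3, -2.2]
grip_width: 46.2
finger_force: 30.0
```

```bash
python3 - <<'E'
from h import *
goto(587,-71.8,46.9,-.063);o=bot.get_obs();print(o["tool_pos"],o["contact_force"],o["grip_width"],o["tcp_rot"])
E
```

```text
tool d [-0.0007, -0.0007, 0.0212] twist -0.1 or 359.9 q6 1.38
[587.69668686 -72.52989905  68.09035815] [ 0.56698399 -0.28733458 -2.2391894 ] 46.16724184055679 [ 3.14097795e+00 -2.74880038e-03 -6.52491466e-02]
```

{"fn": "jog_arm", "kwargs": {
  "dp": [
    [-0.0003,-0.0004,0.01],
    [0,0,0.006],
    [0,0,0.003],
    [0,0,0.001],
    [0,0,0.001],
    [0,0,0],
    [0,0,0]
  ],
  "twist": [0,0,0,0,0,0,0]
}}

```text
time: 75.85
tool_pos: [586.2, -71.8, 47.1]
tcp_rot: [3.141, -0.0, -0.065]
contact_force: [-4.8, 1.4, 10.1]
grip_width: 45.9
finger_force: 30.0
```

```bash
python3 - <<'E'
from h import *
o=bot.get_obs();print(o["tool_pos"],o["contact_force"],o["moment"],o["grip_width"],o["tcp_rot"])
E
```

```text
[586.24801709 -71.80189955  47.06668338] [-4.79293873  1.42051473 10.08073238] [0.34046475 1.00666853 0.03134147] 45.93180864128119 [ 3.14148305e+00 -6.26761936e-05 -6.54421484e-02]
```

{"fn": "jog_arm", "kwargs": {
  "dp": [
    [0,0,0],
    [0,0,0],
    [0,0,0],
    [0,0,-0.03],
    [0,0,-0.04],
    [0,-0.03,0],
    [0,-0.04,0],
    [0,-0.0253,0],
    [0,0,0],
    [0,0,0]
  ],
  "twist": [0,0,0,0,0,0,0,0,0,0],
  "jaw": 0.064
}}

```text
time: 77.1
tool_pos: [592.8, 22.7, 115.4]
tcp_rot: [3.141, 0.0, -0.065]
contact_force: [-0.6, -0.6, 0.3]
grip_width: 64.1
finger_force: 0.0
```

```bash
python3 - <<'E'
from h import *
goto(592.6,23.3,46.5,-.063);print(bot.get_obs()["tool_pos"])
E
```

```text
tool d [-0.0002, -0.0006, 0.0689] twist -0.1 or 359.9 q6 1.55
[592.75515356  22.69101541 115.37986863]
```

{"fn": "jog_arm", "kwargs": {
  "dp": [
    [0,-0.0006,0.03],
    [0,0,0.025],
    [0,0,0.0135],
    [0,0,0],
    [0,0,0]
  ],
  "twist": [0,0,0,0,0]
}}

```text
time: 77.72
tool_pos: [593.5, 23.4, 47.9]
tcp_rot: [3.141, -0.002, -0.066]
contact_force: [0.0, -0.9, 0.4]
grip_width: 64.2
finger_force: 0.0
```

{"fn": "jog_arm", "kwargs": {
  "dp": [
    [0,0,0],
    [0,0,0],
    [0,0,0],
    [0,0,0]
  ],
  "twist": [0,0,0,0],
  "jaw": 0.0
}}

```text
time: 78.22
tool_pos: [593.1, 23.7, 47.6]
tcp_rot: [3.141, -0.001, -0.065]
contact_force: [-0.8, -0.2, 5.3]
grip_width: 45.7
finger_force: 30.0
```

{"fn": "jog_arm", "kwargs": {
  "dp": [
    [0,0,-0.02],
    [0,0,-0.04],
    [0,0,-0.05],
    [0,0,-0.045],
    [-0.04,0,0],
    [-0.05,0,0],
    [0,0,0],
    [0,0,0]
  ],
  "twist": [0,0,0,0,0,0,-9,-9]
}}

```text
time: 79.22
tool_pos: [501.9, 29.9, 201.6]
tcp_rot: [-3.141, 0.001, 0.254]
contact_force: [0.0, 0.0, -3.0]
grip_width: 45.8
finger_force: 30.0
```

{"fn": "jog_arm", "kwargs": {
  "dp": [
    [0,0,0],
    [0,0,0],
    [0,0,0],
    [0,0,0],
    [0,0,0],
    [0,0,0],
    [0,0,0],
    [0,0,0],
    [0,0,0],
    [0,0,0]
  ],
  "twist": [-10,-10,-10,-10,-10,-10,-10,-10,-10,-10]
}}

```text
time: 80.47
tool_pos: [502.3, 29.9, 201.2]
tcp_rot: [-3.14, -0.001, 2.0]
contact_force: [-0.3, 0.8, -4.3]
grip_width: 46.0
finger_force: 30.0
```

{"fn": "jog_arm", "kwargs": {
  "dp": [
    [0,0,0],
    [0,0,0],
    [0,0,0],
    [0,0,0],
    [0,0,0],
    [0,0,0],
    [0,0,0],
    [0,0,0],
    [0,0,0]
  ],
  "twist": [-10,-10,-10,-10,-10,-10,-2,0,0]
}}

```text
time: 81.6
tool_pos: [502.8, 29.8, 201.8]
tcp_rot: [-3.142, -0.0, 3.074]
contact_force: [0.0, 0.3, -2.5]
grip_width: 46.1
finger_force: 30.0
```

```bash
python3 - <<'E'
from h import *
goto(592.9,23.2,46.5,np.pi-.063);o=bot.get_obs();print(o["tool_pos"],o["grip_width"],o["tcp_rot"],o["joint_positions"][5])
E
```

```text
tool d [-0.0903, -0.0005, 0.1553] twist -0.3 or 359.7 q6 -1.6
[502.8325364   29.75300338 201.84098374] 46.11492738510403 [-3.14156492e+00 -3.60971935e-04  3.07413451e+00] -1.5964596951878527
```

{"fn": "jog_arm", "kwargs": {
  "dp": [
    [-0.045,-0.0005,0],
    [-0.0447,0,0],
    [0,0,0],
    [0,0,0.04],
    [0,0,0.05],
    [0,0,0.03],
    [0,0,0.015],
    [0,0,0],
    [0,0,0]
  ],
  "twist": [-0.3,0,0,0,0,0,0,0,0]
}}

```text
time: 82.72
tool_pos: [593.4, 23.5, 68.6]
tcp_rot: [-3.141, 0.003, 3.081]
contact_force: [0.2, -0.2, -2.4]
grip_width: 46.2
finger_force: 30.0
```

```bash
python3 - <<'E'
from h import *
goto(592.3,23.2,47.4,np.pi-.063);o=bot.get_obs();print(o["tool_pos"],o["contact_force"],o["grip_width"],o["tcp_rot"])
E
```

```text
tool d [0.0011, -0.0004, 0.0212] twist 0.1 or -359.9 q6 -1.6
[593.37426573  23.5204063   68.58123655] [ 0.19803195 -0.19843465 -2.38329748] 46.23675243654752 [-3.14141869e+00  2.73751171e-03  3.08116203e+00]
```

{"fn": "jog_arm", "kwargs": {
  "dp": [
    [0.0004,-0.0002,0.01],
    [0,0,0.006],
    [0,0,0.003],
    [0,0,0.001],
    [0,0,0.001],
    [0,0,0],
    [0,0,0]
  ],
  "twist": [0,0,0,0,0,0,0]
}}

```text
time: 83.6
tool_pos: [591.8, 23.4, 47.6]
tcp_rot: [-3.141, 0.0, 3.081]
contact_force: [-6.3, -0.4, 9.6]
grip_width: 45.8
finger_force: 30.0
```

{"fn": "jog_arm", "kwargs": {
  "dp": [
    [0,0,0],
    [0,0,0],
    [0,0,0],
    [0,0,-0.03],
    [0,0,-0.05],
    [0,0,-0.06],
    [0,0,-0.06],
    [0,0,-0.06],
    [0,0,0],
    [0,0,0]
  ],
  "twist": [0,0,0,0,0,0,0,0,0,0],
  "jaw": 0.06
}}

```text
time: 84.85
tool_pos: [591.8, 23.4, 305.2]
tcp_rot: [-3.142, -0.001, 3.081]
contact_force: [-0.5, 0.0, -0.0]
grip_width: 60.0
finger_force: 0.0
```

```bash
python3 - <<'E'
from h import *
print(bot.get_obs()["tool_pos"]);goto(560,-180,320,np.pi/2-.063)
E
```

```text
[591.75703886  23.44941196 305.24763429]
tool d [0.0194, -0.205, -0.0148] twist 90.2 or -269.8 q6 -1.6
```

Same check view as before, then the handle.

{"fn": "jog_arm", "kwargs": {
  "dp": [
    [0.004,-0.041,-0.003],
    [0.004,-0.041,-0.003],
    [0.004,-0.041,-0.003],
    [0.004,-0.041,-0.003],
    [0.004,-0.041,-0.003],
    [0,0,0],
    [0,0,0],
    [0,0,0],
    [0,0,0],
    [0,0,0]
  ],
  "twist": [0,0,0,0,0,10,10,10,10,10],
  "jaw": 0.03
}}

```text
time: 86.1
tool_pos: [559.2, -179.8, 318.5]
tcp_rot: [-3.139, -0.004, 2.203]
contact_force: [0.6, 0.8, 0.4]
grip_width: 30.2
finger_force: 0.0
```

{"fn": "jog_arm", "kwargs": {
  "dp": [
    [0,0,0],
    [0,0,0],
    [0,0,0],
    [0,0,0],
    [0,0,0],
    [0,0,0]
  ],
  "twist": [10,10,10,10,0,0]
}}

```text
time: 86.85
tool_pos: [559.5, -179.9, 319.9]
tcp_rot: [-3.14, -0.001, 1.514]
contact_force: [0.3, 0.2, -0.1]
grip_width: 30.1
finger_force: 0.0
```

```bash
python3 - <<'E'
from mods import *
o=bot.get_obs();print(o["tool_pos"],o["tcp_rot"],o["time"])
P=bot.camera_params("wrist");im=bot.capture("wrist");pickle.dump((P,im),open("w9.pkl","wb"))
f=(591.9,-71.8,-.063);C=im.copy()
for y in(-95,0,95):
    q=proj(P,frame(f,[(-5+a,y+b,70) for a,b in((42,23),(42,-23),(-42,-23),(-42,23))]),1)
    cv2.polylines(C,[(q*16).round().astype(np.int32)],True,(0,0,255),1,cv2.LINE_AA,4)
cv2.imwrite("pics/w9c.png",cv2.resize(C[0:270,200:560],None,fx=2.2,fy=2.2,interpolation=cv2.INTER_CUBIC))
goto(684,-77.9,330,np.pi/2-.063)
E
```

```text
[ 559.48679714 -179.9120101   319.86846666] [-3.13968386e+00 -7.09521540e-04  1.51384879e+00] 86.85
tool d [0.109, 0.1184, -0.0098] twist 0.3 or -359.7 q6 -0.38
```

View pics/w9c.png

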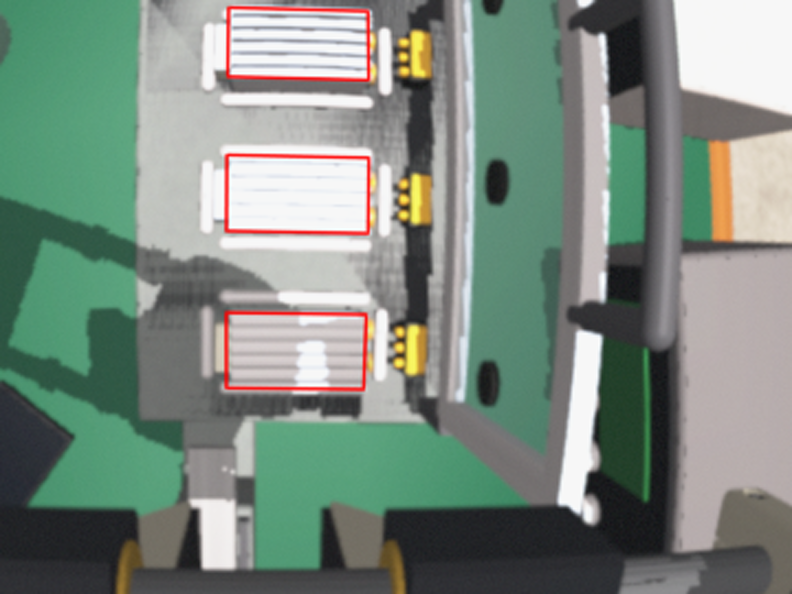

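All three modules are seated with their jacks towards the contacts at crop (372,55), (372,200) and (370,345). The lid is open and the grip is released. Closing as before.

{"fn": "jog_arm", "kwargs": {
  "dp": [
    [0,0,-0.016],
    [0.0365,0.039,0],
    [0.0365,0.0395,0],
    [0.0365,0.0395,0],
    [0,0,0],
    [0,0,0.02],
    [0,0,0.02],
    [0,0,0.015],
    [0,0,0],
    [0,0,0]
  ],
  "twist": [0,0,0,0,0,0,0,0,0,0]
}}

```text
time: 88.15
tool_pos: [684.1, -78.3, 283.1]
tcp_rot: [3.14, 0.0, 1.511]
contact_force: [0.5, -0.0, -0.2]
grip_width: 30.4
finger_force: 0.0
```

{"fn": "jog_arm", "kwargs": {
  "dp": [
    [0,0,0],
    [0,0,0],
    [0,0,0],
    [0,0,0]
  ],
  "twist": [0,0,0,0],
  "jaw": 0.0
}}

```text
time: 88.65
tool_pos: [684.4, -77.9, 282.6]
tcp_rot: [3.14, 0.0, 1.511]
contact_force: [1.2, 0.0, 2.4]
grip_width: 11.0
finger_force: 30.0
```

{"fn": "jog_arm", "kwargs": {
  "dp": [
    [0,-0.0215,0.0005],
    [0,-0.0215,0.0025],
    [0,-0.021,0.0045],
    [0,-0.0205,0.0065],
    [0,-0.0195,0.0085],
    [0,-0.0185,0.0105],
    [0,-0.0175,0.0125],
    [0,-0.016,0.014],
    [0,-0.0145,0.0155]
  ],
  "twist": [0,0,0,0,0,0,0,0,0]
}}

```text
time: 89.78
tool_pos: [514.4, -66.6, 207.4]
tcp_rot: [3.138, -0.001, 1.511]
contact_force: [4.8, 3.6, 1.7]
grip_width: 10.9
finger_force: 30.0
```

{"fn": "jog_arm", "kwargs": {
  "dp": [
    [0,-0.013,0.017],
    [0,-0.0115,0.0185],
    [0,-0.0095,0.0195],
    [0,-0.0075,0.02],
    [0,-0.0055,0.021],
    [0,-0.003,0.0215],
    [0,-0.001,0.0205],
    [0,0,0],
    [0,0,0]
  ],
  "twist": [0,0,0,0,0,0,0,0,0]
}}

```text
time: 90.9
tool_pos: [463.1, -63.5, 68.3]
tcp_rot: [-3.141, -0.002, 1.51]
contact_force: [4.0, 4.8, -5.8]
grip_width: 10.8
finger_force: 30.0
```

{"fn": "jog_arm", "kwargs": {
  "dp": [
    [0,0,0.002],
    [0,0,0.001],
    [0,0,0]
  ],
  "twist": [0,0,0]
}}

```text
time: 91.28
tool_pos: [463.1, -63.5, 66.0]
tcp_rot: [-3.142, -0.001, 1.51]
contact_force: [2.0, 4.9, 0.5]
grip_width: 10.8
finger_force: 30.0
```

{"fn": "jog_arm", "kwargs": {
  "dp": [
    [0,0,0.001],
    [0,0,0.001],
    [0,0,0]
  ],
  "twist": [0,0,0]
}}

```text
time: 91.65
tool_pos: [463.1, -63.5, 65.6]
tcp_rot: [3.141, -0.001, 1.51]
contact_force: [-3.7, 7.3, 18.1]
grip_width: 11.0
finger_force: 30.0
```

{"fn": "jog_arm", "kwargs": {
  "dp": [
    [0,0,0],
    [0,0,0],
    [0,0,-0.03],
    [0,0,-0.06],
    [0,0,-0.06],
    [0,0,0],
    [0,0,0]
  ],
  "twist": [0,0,0,0,0,0,0],
  "jaw": 0.03
}}

```text
time: 92.52
tool_pos: [462.5, -64.4, 213.2]
tcp_rot: [-3.14, -0.0, 1.51]
contact_force: [0.1, -0.4, -0.7]
grip_width: 30.3
finger_force: 0.0
```

```bash
python3 - <<'E'
from h import *
goto(523.5,-312.5,216,-.063)
E
```

```text
tool d [-0.244, 0.0759, -0.0028] twist 90.2 or -269.8 q6 -0.24
```

Firm on its stop. Now the catch.

{"fn": "jog_arm", "kwargs": {
  "dp": [
    [-0.0488,0.0152,0],
    [-0.0488,0.0152,0],
    [-0.0488,0.0152,0],
    [-0.0488,0.0152,0],
    [-0.0488,0.0151,0],
    [0,0,0],
    [0,0,0],
    [0,0,0],
    [0,0,0],
    [0,0,0]
  ],
  "twist": [0,0,0,0,0,10,10,10,10,10],
  "jaw": 0.05
}}

```text
time: 93.78
tool_pos: [523.2, -312.1, 211.1]
tcp_rot: [-3.137, 0.001, 0.632]
contact_force: [0.7, 0.4, -0.2]
grip_width: 49.8
finger_force: 0.0
```

{"fn": "jog_arm", "kwargs": {
  "dp": [
    [0,0,0],
    [0,0,0],
    [0,0,0],
    [0,0,0],
    [0,0,0],
    [0,0,0]
  ],
  "twist": [10,10,10,10.2,0,0]
}}

```text
time: 94.52
tool_pos: [523.7, -312.4, 212.6]
tcp_rot: [-3.14, 0.002, -0.06]
contact_force: [-0.0, 0.2, -0.5]
grip_width: 49.7
finger_force: 0.0
```

```bash
python3 - <<'E'
from h import *
goto(523.5,-312,110,-.063)
E
```

```text
tool d [-0.0002, -0.0004, 0.1026] twist 0.2 or -359.8 q6 0.97
```

{"fn": "jog_arm", "kwargs": {
  "dp": [
    [0,0,0.04],
    [0,0,0.04],
    [0,0,0.022],
    [0,0,0],
    [0,0,0]
  ],
  "twist": [0,0,0,0,0]
}}

```text
time: 95.15
tool_pos: [524.5, -313.0, 112.9]
tcp_rot: [3.141, -0.001, -0.063]
contact_force: [-0.1, 0.0, 0.6]
grip_width: 49.8
finger_force: 0.0
```

{"fn": "jog_arm", "kwargs": {
  "dp": [
    [0,0,0],
    [0,0,0],
    [0,0,0],
    [0,0,0]
  ],
  "twist": [0,0,0,0],
  "jaw": 0.0
}}

```text
time: 95.65
tool_pos: [524.2, -312.5, 112.3]
tcp_rot: [3.142, -0.0, -0.064]
contact_force: [0.5, 0.8, 0.5]
grip_width: 17.7
finger_force: 30.0
```

{"fn": "jog_arm", "kwargs": {
  "dp": [
    [0,-0.008,0],
    [0,-0.009,0],
    [0,-0.009,0],
    [0,-0.006,0],
    [0,-0.003,0],
    [0,-0.001,0],
    [0,0,0],
    [0,0,0]
  ],
  "twist": [0,0,0,0,0,0,0,0]
}}

```text
time: 96.65
tool_pos: [526.5, -277.7, 112.3]
tcp_rot: [3.14, -0.001, -0.064]
contact_force: [-0.7, -5.0, 3.9]
grip_width: 17.6
finger_force: 30.0
```

{"fn": "jog_arm", "kwargs": {
  "dp": [
    [0,0,0],
    [0,0,0],
    [0,0,0],
    [0,0,-0.05],
    [0,0,-0.06],
    [-0.04,0.05,-0.02],
    [-0.04,0.05,0],
    [-0.04,0.05,0],
    [0,0,0],
    [0,0,0]
  ],
  "twist": [0,0,0,0,0,0,0,0,0,0],
  "jaw": 0.05
}}

```text
time: 97.9
tool_pos: [402.1, -412.9, 240.5]
tcp_rot: [-3.141, -0.0, -0.064]
contact_force: [0.5, 0.3, -0.7]
grip_width: 50.0
finger_force: 0.0
```

```bash
python3 - <<'E'
from h import *
im=bot.capture("top");cv2.imwrite("pics/t4c.png",cv2.resize(im[100:300,130:450],None,fx=2.5,fy=2.5,interpolation=cv2.INTER_CUBIC))
f=(591.9,-71.8,-.063)
print(bot.get_obs()["tool_pos"],bot.get_obs()["time"])
E
```

```text
[ 402.6629637  -412.42057756  240.53701255] 97.95
```

View pics/t4c.png

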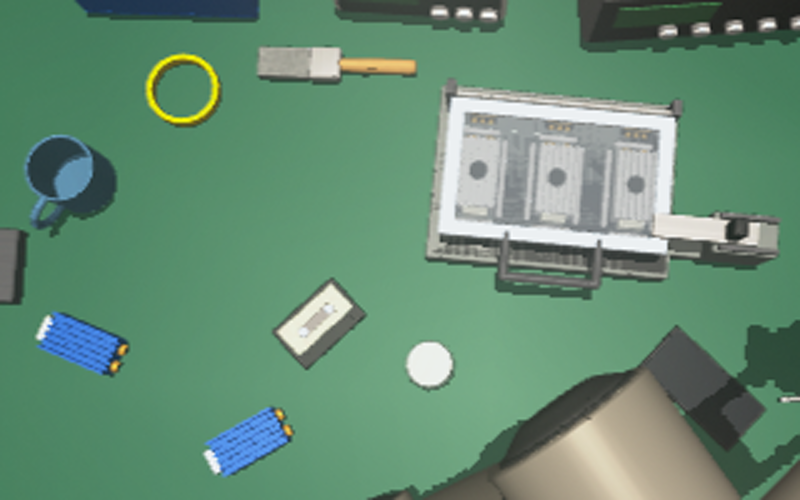

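The lid is closed with the catch home, its knob at (738,229) as at the start. All three modules have their noses on the handle side, and the other things are unmoved. I hand in the job.

```bash
python3 -c "
from plant import bot
print(bot.close_job())"
```

```text
the job is handed in; nothing more can be done
None
```

The job is handed in: all three grey modules were clamped nose-first, then turned jacks-first and clamped again; the lid is closed, the catch is home, and the other bench items look unmoved in the final top view.

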